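Tidy the mantel and bolt the oak box

TASK

Tidy the mantel: drape every hair band astride the brass bar so that it hangs there upright with its bow on top, and put every red die in the open compartment of the oak box. With the dice inside, swing the box's door fully shut, then slide the bolt right across with its handle up, and only then turn the handle down into the notch. Leave the cloche, the horse and the fan base where they stand.

Things in the scene. Friction and masses are not known exactly. Their poses are not given: they have to be found in the camera images.
- band1: rigid white plastic hair band, 80 g, pale-wood bow on its crown; may be absent (None). Stands on its two legs. Origin: midway between the feet, at foot level; x from foot to foot, y along the band's width (parallel to the bar once draped), z up. 30 mm wide (y), 5 mm thick, 109 mm over the legs (x), 99 mm between them; legs straight for 50 mm, then a half-round arch; 138 mm high
- band1_crown (a point): middle of the underside of that band's crown, 99 mm above its feet: what rests on the bar
- band1_bow (a point): where to pinch that band's bow, 124 mm above the feet: its knot is a block 24 mm along x and 22 mm along y, from 104 to 138 mm above the feet; the lobes make the bow 50 mm long along y but are only 16 mm thick along x, so pinch the knot across its 24 mm (along the band's x)
- band2: rigid white plastic hair band, 80 g, pale-wood bow on its crown; may be absent (None). Stands on its two legs. Origin: midway between the feet, at foot level; x from foot to foot, y along the band's width (parallel to the bar once draped), z up. 30 mm wide (y), 5 mm thick, 109 mm over the legs (x), 99 mm between them; legs straight for 50 mm, then a half-round arch; 138 mm high
- band2_crown (a point): middle of the underside of that band's crown, 99 mm above its feet: what rests on the bar
- band2_bow (a point): where to pinch that band's bow, 124 mm above the feet: its knot is a block 24 mm along x and 22 mm along y, from 104 to 138 mm above the feet; the lobes make the bow 50 mm long along y but are only 16 mm thick along x, so pinch the knot across its 24 mm (along the band's x)
- band3: rigid white plastic hair band, 80 g, pale-wood bow on its crown; may be absent (None). Stands on its two legs. Origin: midway between the feet, at foot level; x from foot to foot, y along the band's width (parallel to the bar once draped), z up. 30 mm wide (y), 5 mm thick, 109 mm over the legs (x), 99 mm between them; legs straight for 50 mm, then a half-round arch; 138 mm high
- band3_crown (a point): middle of the underside of that band's crown, 99 mm above its feet: what rests on the bar
- band3_bow (a point): where to pinch that band's bow, 124 mm above the feet: its knot is a block 24 mm along x and 22 mm along y, from 104 to 138 mm above the feet; the lobes make the bow 50 mm long along y but are only 16 mm thick along x, so pinch the knot across its 24 mm (along the band's x)
- die1: enamelled red metal die with white pips, a 28 mm cube of 95 to 155 g. Origin: centre of the face that was its underside at the start; axes along its edges
- die1_center (a point): centre of that die
- die2: enamelled red metal die with white pips, a 28 mm cube of 95 to 155 g. Origin: centre of the face that was its underside at the start; axes along its edges
- die2_center (a point): centre of that die
- rail: brass rail stand, fixed: a horizontal round bar 14 mm thick along the stand's y between two posts at y = +-125 mm, axis 155 mm above the shelf, on an oak base board 90 x 280 x 14 mm. Origin: centre of the base's underside; x across the bar
- rail_mid (a point): top of the bar at mid length, 162 mm above the shelf (axes as the stand)
- box: oak box, fixed, 140 mm (x) by 250 mm (y), 65 mm high. Origin: centre of its underside. On its -y side an open compartment, inside x -62..62, y -117..14, floor at z 8 mm, walls up to 55 mm; on its +y side (y 14..125) a solid deck, top at 65 mm, that carries a brass barrel bolt
- lid (a joint): swing door over the compartment, 138 x 136 x 10 mm, hinged along the box's -y edge: 0 = shut (flush with the deck), about 1.57 = upright, stop at 1.8; stiff hinge (0.25 N m), stays where left. Outer face 5 mm above the hinge axis when shut, free edge 137 mm from it. On it, at box x 12 mm, 113 mm from the hinge, a brass keeper 24 mm wide, 27 mm tall, that the bolt enters
- lid_hinge (a point): middle of the door's hinge axis (box x = 0, y = -125 mm, z = 60 mm); the axis runs along the box's x
- bolt (a joint): slide of the bolt rod: 0 = drawn back, 0.045 m = right across, in the keeper (end stop). Grows as the bolt moves along the box's -y, towards the door. About 2 N of friction
- bolt_handle (a joint): turn of the bolt's handle about the rod: 0 = standing straight up, 1.35 = stop, laid down towards the box's -x. Friction 0.03 N m, stays where left. A brass guard on its -x side, top 20 mm above the rod's axis, stops it at about 0.25 rad until the bolt is at least 0.0415 m across, where the guard has its notch
- bolt_knob (a point): centre of the handle's round steel knob, 14 mm thick, 18 mm long (along the handle), 44 mm from the rod's axis, which lies at box x = 12 mm, z = 79 mm; the knob is at box y = 98 mm when the bolt is drawn back. With the handle up the knob spans 114 to 132 mm above the shelf
- cloche: bystander: glass cloche fixed on its wooden base, 130 mm across, 172 mm high. Origin: centre of the underside
- figure: bystander: tan plastic horse, about 105 mm high and 110 mm long. Origin: under its middle
- fan_base: bystander: chrome desk-fan base with toggle, 120 mm across, 114 mm high. Origin: centre of the underside
Not all that is in view belongs to the job. Leave any purple look-alike of the die2 alone. Leave any turquoise look-alike of the band3 alone.

How it is judged:
By the outcome, as a careful person would: the job done as asked, in the order asked, and still so for the second after the job is handed in, with the robot touching nothing.
Of band1, band2, band3 only 2 to 3 are there at a start; the rules pass over those that are not, and their reading is None.
At some moment in a run one of die1, die2 may be knocked a few centimetres aside while the robot is not near it.
It also fails if it takes over 210 s, if anything falls off the work surface, if the arm or the gripper's body presses on something with over 40 N, if the wrist force passes 120 N, or if a joint passes its speed limit or range.

ROBOT

A 6-joint arm with a two-finger parallel gripper is mounted at the origin on the work surface. World frame = base frame: x ahead of the robot, y to its left, z up, the work surface at z = 0. Lengths are in m, angles in rad, forces in N, time in s.
With the tool pointing down it reaches from about 0.2 to 0.875 m from the base axis. Payload 3.4 kg.
Tool frame: the origin (TCP) lies at the very end of the fingers, on their centre line; the grasp point (between the pads) lies env.tcp_to_grasp behind it (env.tcp_to_grasp is the distance from the TCP to the grasp point, in m); x points along the fingers, y is the direction in which the jaws open and shut, and the axes are right-handed (so a half turn about x gives the same grasp; the last joint's range is limited). The gripper opens to 94 mm and grips with 3 to 60 N. Pads are 16 mm wide; open, the fingers measure 119 mm over their backs; the gripper's body (75 mm by 177 mm) begins 78 mm behind the grasp point.
Start: joints at [1.044, 0.276, 1.505, -0, 1.361, -0.121], TCP at [0.227, 0.528, 0.205] pointing down, gripper open.
Joint ranges: [-2.89, 2.89], [-0.75, 2.08], [0.22, 2.7], [-1.18, 4.32], [0.11, 2.71], [-2.7, 2.7]. Speed limits (rad/s): [2.57, 2.57, 3.14, 3.14, 3.14, 3.14].

INTERFACE

Orientations are given as a unit quaternion [x, y, z, w].
In Python, from cell import env gives the robot as it stands.
- The arm moves only by the tool move_arm, never from a script. Its argument "increments" is a list of rows, each a list of 3 entries, a list of its own where there are three numbers: the finger opening in mm, from 0 to 94, then the shift along the world's x, y, z in mm, then the turn, a rotation vector about the world's x, y, z in degrees. A call has 1 to 8 rows; each row shifts and turns the commanded pose from where the row before left it; what a row does not reach is not made up. A row lasts 1/10 s, in which the tool goes at most 50 mm and 8.59 degrees, less where a joint would pass 70% of its speed; a pose out of reach is approached as far as the arm can. A call with a gripper value outside its range is refused whole. The fingers move at their own pace and stop on an object; the grip force is fixed at half the most. Time passes only in rows, so rows that do not move let the fingers close. It gives the time, the measured TCP pose, the force and the opening at its end, in the units of the state.
- env.read_state(): the state, without advancing time (a new reading comes with each control period).
- env.camera(name): name is "scene" or "top" or "wrist"; returns a dict with "pixels" (400x640x3 uint8, blue, green, red), "range_z" (400x640 float32, m along the optical axis (not along the pixel's ray), 0 where there is no reading), "fov_y" (degrees; the focal length in pixels is half the picture's height over the tangent of half this angle, whatever the lens; pixels are square), "cx", "cy" (the principal point, pixels), "rvec" (rotation vector, rad) and "tvec" (3), from world to camera coordinates, as OpenCV has them. Camera axes: x right, y down, z forward; pixel columns grow to the right and rows downward; lengths in m; the calibration is good to about 2 mm. The wrist camera is an equidistant fisheye: a pixel r from the principal point sees the ray r / f radians off the axis. A picture is of the moment at which its call begins.
- env.sign_off(): hands the job in, once; it reports no verdict.
Trained networks look in the newest picture that a camera, given by its name, has taken for a name from the list of things; names that differ only in an ending like _2 or _b are one class to them, and where a whole thing is asked for, a point or a joint stands for the part that bears it (a point fixed in the world has none). Each returns a list of dicts, best first, with "score" (0 to 1); they miss things now and then, are a little off and sometimes report something else, mostly with a low value. They report only what shows in the picture. A call takes as long as a camera call. They do not tell look-alikes from the thing itself.
- env.spot_in(camera, target): "xyz" ([x, y, z] in m, in world coordinates, good to about 4 mm: the middle of the surface that is visible of it).
- env.pinpoint(camera, target): "xyz" ([x, y, z] in m, in world coordinates, good to about 4 mm: a listed point, or the origin of a listed thing).
The state is a dict: "time_s": time; "joints": joint angles; "joint_vel": joint speeds; "joint_efforts": joint torques, N m; "tcp_pos": TCP position; "eef_rot": TCP orientation; "ft_force": force on the tool from outside, world axes, zero at the start; "torque": the same for the moment, N m; "gripper_width": opening from 0.0 (shut) to 1.0 (fully open).
Only numpy, scipy, OpenCV 4.12 (cv2) and the standard library are available. Lean on these libraries where they do the work, as an engineer would, in place of code of your own. Each camera call takes 0.05 s, during which the arm holds its last target.

## Working session

There is one attempt and no reset: what is moved stays moved. The work goes in short steps, Python scripts to look and compute and a tool call to move; the robot and the scene stay as the last step left them, time stands still between calls to the robot, and variables do not carry over. Pictures are saved under pics/ and viewed, and the job is handed in when it is done.

Besides the shell and the picture viewer there is one more tool, called after ">>>" in YAML: its name, and indented under it one key for each argument. move_arm: Moves the arm, as the interface text tells. Its arguments: {"type":"object","properties":{"increments":{"type":"array","items":{"type":"array"}}},"required":["increments"]}

```bash
ls; mkdir -p pics; cat > h.py <<'E'
import numpy as np, cv2
from cell import env
from scipy.spatial.transform import Rotation as R
def shot(n,f):
    c=env.camera(n); cv2.imwrite('pics/'+f,c['pixels']); return c
def unproj(c,u,v,z=None):
    # world point of pixel (pinhole cams)
    f=200/np.tan(np.radians(c['fov_y']/2)); 
    if z is None: z=c['range_z'][int(round(v)),int(round(u))]
    p=np.array([(u-c['cx'])/f*z,(v-c['cy'])/f*z,z])
    M=cv2.Rodrigues(np.array(c['rvec']))[0]
    return M.T@(p-np.array(c['tvec']).ravel())
def proj(c,P):
    f=200/np.tan(np.radians(c['fov_y']/2)); M=cv2.Rodrigues(np.array(c['rvec']))[0]
    p=M@np.array(P)+np.array(c['tvec']).ravel(); return p[0]/p[2]*f+c['cx'],p[1]/p[2]*f+c['cy']
def cloud(c):
    f=200/np.tan(np.radians(c['fov_y']/2)); z=c['range_z']; v,u=np.mgrid[:400,:640]
    p=np.stack([(u-c['cx'])/f*z,(v-c['cy'])/f*z,z],-1)-np.array(c['tvec']).ravel()
    M=cv2.Rodrigues(np.array(c['rvec']))[0]
    w=p@M; w[z==0]=np.nan; return w
E
python3 - <<'E'
from h import *
for n in ['top','scene','wrist']:
    c=shot(n,n+'0.png'); print(n,c['fov_y'],c['cx'],c['cy'],c['rvec'],c['tvec'])
    if n=='wrist': continue
    for t in ['band1','band1_bow','die1','die1_center','rail_mid','rail','box','lid_hinge','bolt_knob','cloche','figure','fan_base']:
        print(t,[(np.round(d['xyz'],3).tolist(),round(d['score'],2)) for d in env.pinpoint(n,t)][:5])
s=env.read_state();print(s, env.tcp_to_grasp)
E
```

```text
pics
top 43.893079490312196 330.13232935545926 199.7271362195409 [ 2.21052272 -2.15823325  0.08435991] [0.02336902 0.58152385 1.27856781]
band1 [([0.401, 0.45, 0.003], 0.8), ([0.444, 0.338, -0.002], 0.76), ([0.448, 0.148, 0.002], 0.56)]
band1_bow [([0.448, 0.148, 0.125], 0.8)]
die1 [([0.428, -0.036, 0.003], 0.64), ([0.458, 0.047, 0.001], 0.55), ([0.353, -0.078, 0.004], 0.55), ([0.537, -0.038, 0.002], 0.4)]
die1_center [([0.54, -0.039, 0.015], 0.51)]
rail_mid [([0.623, 0.17, 0.161], 0.71)]
rail [([0.621, 0.17, -0.0], 0.78)]
box [([0.518, -0.246, 0.004], 0.95)]
lid_hinge [([0.492, -0.369, 0.058], 0.97), ([0.734, -0.139, -0.004], 0.36), ([0.536, -0.04, 0.001], 0.24)]
bolt_knob [([0.536, -0.159, 0.119], 0.58)]
cloche [([0.732, -0.14, -0.003], 0.75)]
figure [([0.692, -0.326, 0.001], 0.83), ([0.734, -0.138, -0.002], 0.7)]
fan_base [([0.627, 0.462, -0.002], 0.9)]
scene 50.644566149390876 319.636898426291 198.72096207170762 [ 1.33517641  2.33641572 -0.79548684] [ 0.24834176 -0.31860509  1.48199643]
band1 [([0.444, 0.145, -0.003], 0.83), ([0.445, 0.34, 0.0], 0.81), ([0.63, 0.457, -0.001], 0.6
[... 849 characters left out ...]
0.02591983  0.39022981]
{'time_s': 1.35, 'joints': array([ 1.04398693e+00,  2.75912074e-01,  1.50487634e+00,  1.11586949e-05,
        1.36072888e+00, -1.20998982e-01]), 'joint_vel': array([-0.00092588,  0.00103811, -0.00058183, -0.00286826,  0.00099247,
        0.00115022]), 'joint_efforts': array([ 4.67379887e-04, -4.04479659e+01, -2.37489152e+01,  7.00071012e-02,
        2.49523128e-02,  4.57673792e-06]), 'tcp_pos': array([0.2270087 , 0.52833294, 0.20549556]), 'eef_rot': array([ 0.14252047,  0.69259569, -0.1424675 ,  0.69260533]), 'ft_force': array([-0.19428536, -0.19839871, -0.06915725]), 'torque': array([ 0.01562126, -0.00642453,  0.03167048]), 'gripper_width': 1.0021217391129138} 0.0188
```

View pics/top0.png

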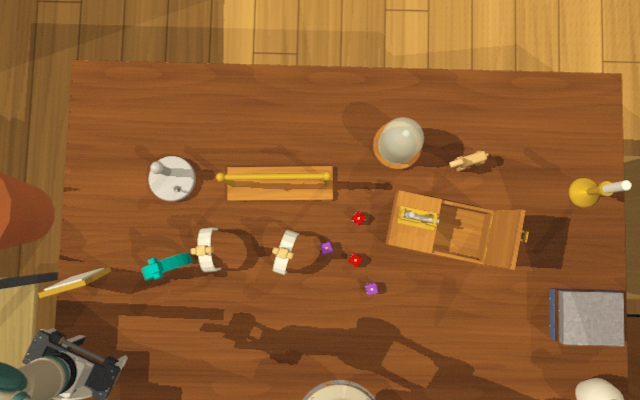

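View pics/scene0.png

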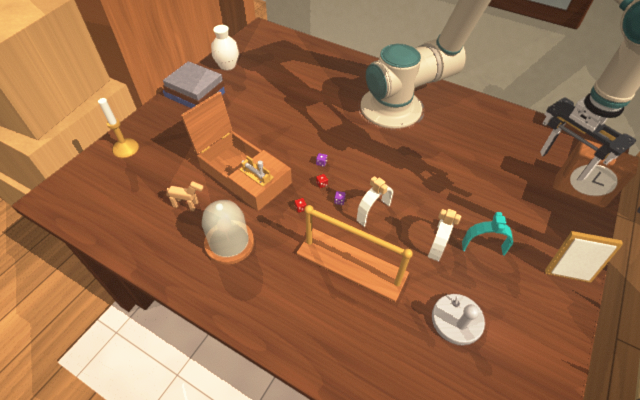

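View pics/wrist0.png

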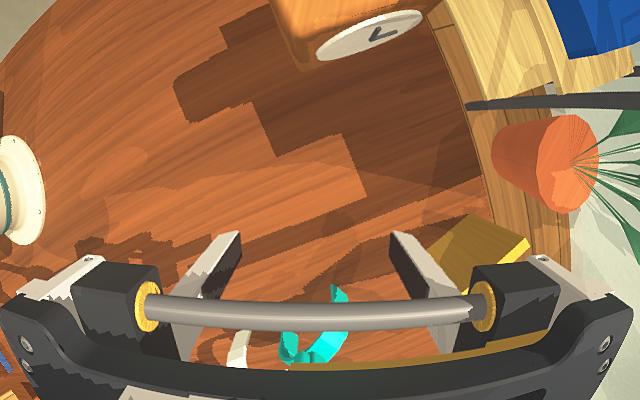

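```bash
cat > m.py <<'E'
from h import *
c=shot('top','t1.png'); w=cloud(c); px=c['pixels'].astype(int)
def rect(m,name):
    p=w[m][:,:2]*1000
    r=cv2.minAreaRect(p.astype(np.float32)); print(name,len(p),np.round(r[0],1),np.round(r[1],1),round(r[2],1), 'z',np.round(np.nanpercentile(w[m][:,2],[5,50,95]),3))
def near(x,y,r): return np.hypot(w[...,0]-x,w[...,1]-y)<r
b,g,r_=px[...,0],px[...,1],px[...,2]
red=(r_>110)&(g<60)&(b<70)&(w[...,2]>0.012)
n,lab=cv2.connectedComponents(red.astype(np.uint8))
for i in range(1,n):
    m=(lab==i)&(w[...,2]>0.023)
    if m.sum()>15: rect(m,'red')
for x,y in [(.446,.146),(.445,.339)]:
    m=near(x,y,.05)&(w[...,2]>0.128); rect(m,'knottop')
    m=near(x,y,.075)&(w[...,2]>0.03)&(w[...,2]<.1); rect(m,'legs')
    m=near(x,y,.05)&(w[...,2]>0.108); rect(m,'bow')
m=near(.623,.171,.2)&(w[...,2]>0.15)&(w[...,2]<.165); rect(m,'bar')
m=near(.517,-.246,.13)&(w[...,2]>0.06)&(w[...,2]<.069); rect(m,'deck')
m=near(.5,-.34,.12)&(w[...,2]>0.08)&(w[...,1]<-.3);P=w[m]; 
q=P.mean(0); print('door',len(P),q,np.linalg.svd(P-q)[2][2], P[:,2].max())
m=near(.54,-.16,.04)&(w[...,2]>0.105); rect(m,'knob')
cv2.imwrite('pics/crop1.png',cv2.resize(c['pixels'][170:300,130:540],None,fx=1.95,fy=1.95,interpolation=cv2.INTER_CUBIC))
s=env.read_state(); print(R.from_quat(s['eef_rot']).as_matrix().round(3))
E
python3 m.py
```

```text
red 97 [535.6 -38.4] [27.  26.9] 53.8 z [0.024 0.028 0.031]
red 100 [426.9 -31.6] [27.4 27.1] 57.7 z [0.024 0.028 0.032]
knottop 170 [443.9 147. ] [49.8 24. ] 73.1 z [0.13  0.135 0.141]
legs 341 [444.  147.1] [ 30.7 110.6] 73.5 z [0.058 0.089 0.099]
bow 182 [443.9 147. ] [49.8 24. ] 73.1 z [0.127 0.135 0.14 ]
knottop 170 [445.4 340.8] [23.8 50.4] 1.2 z [0.129 0.134 0.14 ]
legs 463 [442.3 369. ] [110.2  87.6] 6.6 z [0.044 0.084 0.099]
bow 188 [445.3 340.6] [25.8 50.6] 23.0 z [0.119 0.134 0.139]
bar 646 [623.3 171.5] [ 21.8 269.6] 2.0 z [0.155 0.16  0.164]
deck 1864 [ 515.7 -245.7] [249. 140.] 79.3 z [0.061 0.065 0.068]
door 1691 [ 0.49102481 -0.37915822  0.14884135] [-0.18553287 -0.96507908 -0.18493221] 0.20023005744303435
knob 31 [ 538.5 -158.6] [19.5 12.3] 7.9 z [0.113 0.131 0.134]
[[ 0.     0.395  0.919]
 [ 0.     0.919 -0.395]
 [-1.     0.     0.   ]]
```

View pics/crop1.png

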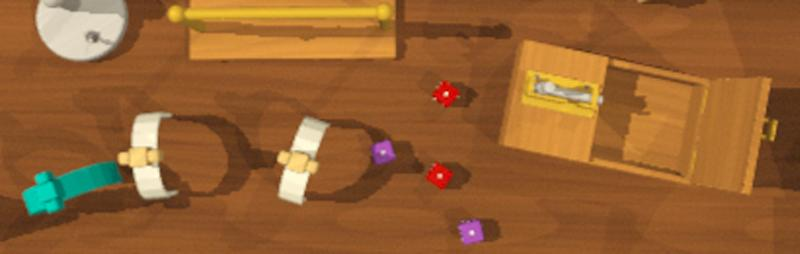

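>>> move_arm:
  increments:
    - [60,[27,-23,0],[0,0,-8.2]]
    - [60,[27,-23,0],[0,0,-8.2]]
    - [60,[27,-23,0],[0,0,-8.2]]
    - [60,[27,-23,0],[0,0,-8.2]]
    - [60,[27,-24,0],[0,0,-8.2]]
    - [60,[27,-24,0],[0,0,-8.2]]
    - [60,[28,-24,0],[0,0,-8.2]]
    - [60,[28,-24,0],[0,0,-8.1]]

```text
time_s: 2.2
tcp_pos: [0.446, 0.3393, 0.2056]
eef_rot: [0.496, 0.504, -0.496, 0.504]
ft_force: [-0.3, 0.4, -0.2]
gripper_width: 0.635
```

```bash
cat > m2.py <<'E'
from h import *
s=env.read_state(); M=R.from_quat(s['eef_rot']).as_matrix()
print(s['time_s'],'tcp',(s['tcp_pos']*1000).round(1),'jaw',np.degrees(np.arctan2(M[1,1],M[0,1])).round(1),M[:,0].round(3),'F',s['ft_force'].round(1),'w',round(s['gripper_width']*94,1))
E
python3 m2.py; python3 - <<'E'
from h import *
c=env.camera('top'); w=cloud(c)
m=(abs(w[...,0]-.623)<.03)&(abs(w[...,1]-.171)<.11)&(w[...,2]>.15)
P=w[m]; print(cv2.fitLine(P[:,:2].astype(np.float32),cv2.DIST_L2,0,.01,.01).ravel(),P.mean(0),P[:,2].max())
yb=[w[...,1][(w[...,2]>.005)&(w[...,2]<.02)&(abs(w[...,0]-.623)<.06)&(abs(w[...,1]-.171)<.2)]]
print(np.nanpercentile(yb,[1,99]))
print(env.spot_in('top','rail'))
E
```

```text
2.2 tcp [446.  339.3 205.6] jaw 0.9 [ 0.  0. -1.] F [-0.3  0.4 -0.2] w 59.7
[ 0.03945407 -0.9992214   0.62274647  0.17177203] [0.62274649 0.17177203 0.15988391] 0.16734915550100446
[0.03268781 0.30749376]
[{'xyz': [0.6193, 0.1701, 0.0127], 'score': 0.62}]
```

>>> move_arm:
  increments:
    - [60,[-1,1,-40],[0,0,0.3]]
    - [60,[0,0,-40],[0,0,0]]
    - [60,[0,0,-17],[0,0,0]]
    - [60,[0,0,0],[0,0,0]]
    - [15,[0,0,0],[0,0,0]]
    - [15,[0,0,0],[0,0,0]]
    - [15,[0,0,0],[0,0,0]]
    - [15,[0,0,0],[0,0,0]]

```text
time_s: 3.1
tcp_pos: [0.4446, 0.3418, 0.1097]
eef_rot: [0.494, 0.507, -0.492, 0.507]
ft_force: [-0.4, -0.5, -0.1]
gripper_width: 0.337
```

```bash
python3 m2.py; python3 -c "
from h import *
c=shot('scene','s2.png'); cv2.imwrite('pics/s2c.png',cv2.resize(c['pixels'][100:320,280:620],None,fx=2,fy=2))"
```

```text
3.1 tcp [444.6 341.8 109.7] jaw 1.6 [ 0.002  0.001 -1.   ] F [-0.4 -0.5 -0.1] w 31.7
```

View pics/s2c.png

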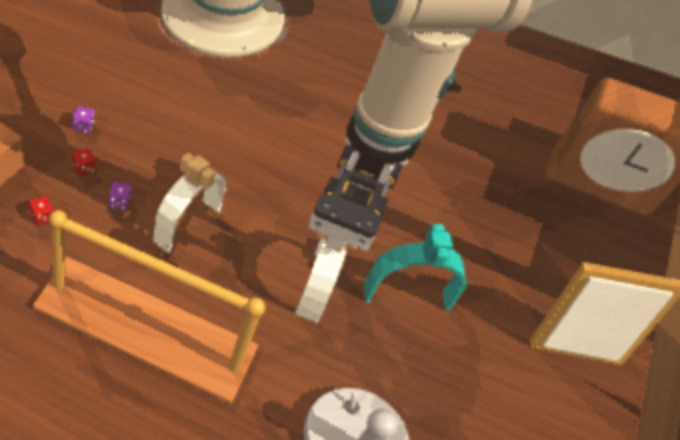

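>>> move_arm:
  increments:
    - [15,[0,0,0],[0,0,0]]
    - [15,[0,0,0],[0,0,0]]
    - [15,[0,0,10],[0,0,0]]
    - [15,[0,0,30],[0,0,0]]
    - [15,[0,0,40],[0,0,0]]
    - [15,[0,0,40],[0,0,0]]
    - [15,[0,0,40],[0,0,0]]
    - [15,[0,0,25],[0,0,0]]

```text
time_s: 3.95
tcp_pos: [0.4444, 0.3417, 0.2974]
eef_rot: [0.495, 0.506, -0.492, 0.507]
ft_force: [0.6, 0.4, -2.0]
gripper_width: 0.256
```

```bash
python3 m2.py; python3 -c "
from h import *
c=shot('scene','s3.png'); cv2.imwrite('pics/s3c.png',cv2.resize(c['pixels'][100:320,280:620],None,fx=2,fy=2))"
```

```text
3.95 tcp [444.4 341.7 297.4] jaw 1.6 [ 0.004  0.002 -1.   ] F [ 0.6  0.4 -2. ] w 24.0
```

View pics/s3c.png

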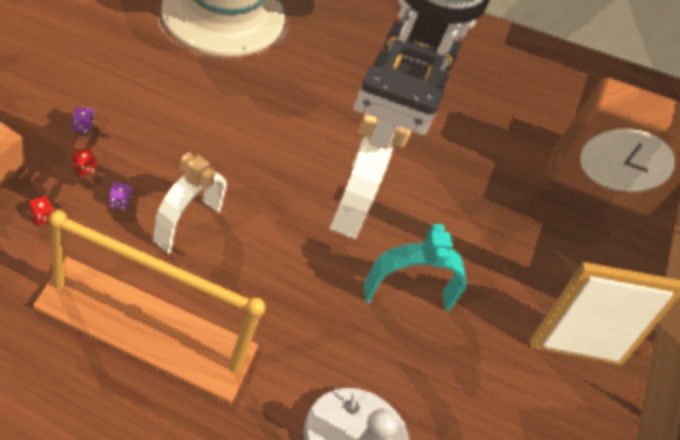

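>>> move_arm:
  increments:
    - [15,[29,-18,0],[0,0,0.7]]
    - [15,[29,-18,0],[0,0,0]]
    - [15,[30,-19,0],[0,0,0]]
    - [15,[30,-19,0],[0,0,0]]
    - [15,[29,-18,0],[0,0,0]]
    - [15,[29,-18,0],[0,0,0]]
    - [15,[0,0,0],[0,0,0]]
    - [15,[0,0,0],[0,0,0]]

```text
time_s: 4.8
tcp_pos: [0.6198, 0.2308, 0.2921]
eef_rot: [0.49, 0.51, -0.491, 0.509]
ft_force: [-0.6, 0.6, -1.3]
gripper_width: 0.262
```

```bash
python3 m2.py; python3 -c "
from h import *
c=shot('scene','s4.png'); cv2.imwrite('pics/s4c.png',cv2.resize(c['pixels'][100:320,280:620],None,fx=2,fy=2))
print(env.pinpoint('scene','band1_crown'),env.pinpoint('scene','band1'))"
```

```text
4.8 tcp [619.8 230.8 292.1] jaw 2.2 [-0.003 -0.    -1.   ] F [-0.6  0.6 -1.3] w 24.6
[{'xyz': [0.4466, 0.1511, 0.0983], 'score': 0.63}] [{'xyz': [0.6209, 0.2279, 0.1848], 'score': 0.91}, {'xyz': [0.4022, 0.4532, -0.0022], 'score': 0.78}, {'xyz': [0.4425, 0.1483, -0.0007], 'score': 0.72}]
```

View pics/s4c.png

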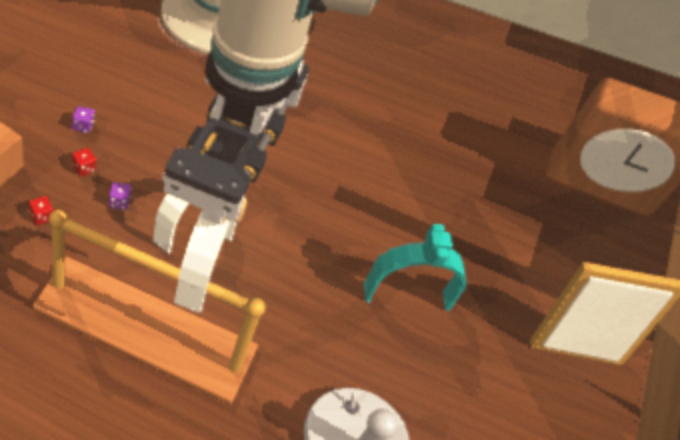

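>>> move_arm:
  increments:
    - [15,[0,0,-20],[0,0,0]]
    - [15,[0,0,-25],[0,0,0]]
    - [15,[0,0,-25],[0,0,0]]
    - [15,[0,0,-25],[0,0,0]]
    - [15,[0,0,-15],[0,0,0]]
    - [15,[0,0,-5],[0,0,0]]
    - [15,[0,0,0],[0,0,0]]

```text
time_s: 5.65
tcp_pos: [0.6191, 0.2319, 0.1784]
eef_rot: [0.49, 0.51, -0.49, 0.51]
ft_force: [0.1, 0.5, -1.5]
gripper_width: 0.258
```

```bash
python3 m2.py; python3 -c "
from h import *
c=shot('scene','s5.png'); cv2.imwrite('pics/s5c.png',cv2.resize(c['pixels'][160:320,280:480],None,fx=4,fy=4)[:600])
"
```

```text
5.65 tcp [619.1 231.9 178.4] jaw 2.3 [-0.001 -0.    -1.   ] F [ 0.1  0.5 -1.5] w 24.2
```

View pics/s5c.png

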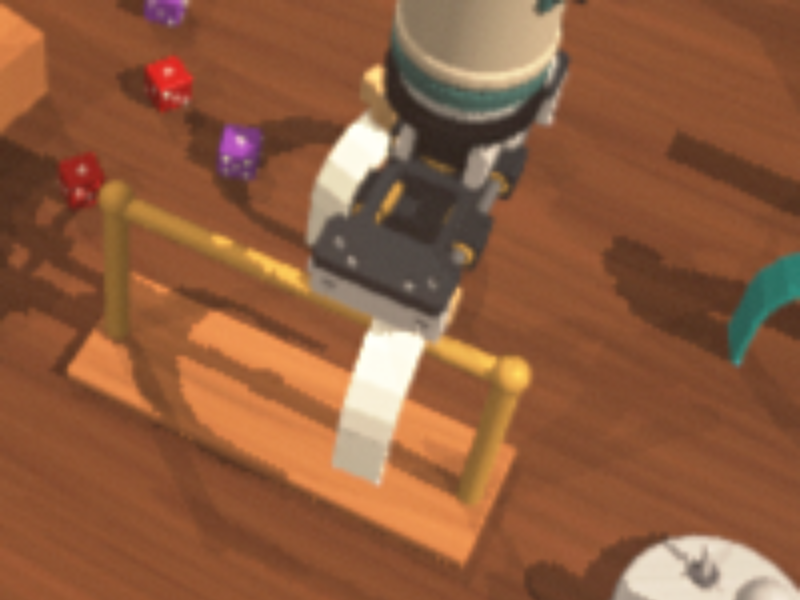

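>>> move_arm:
  increments:
    - [15,[0,0,-3],[0,0,0]]
    - [15,[0,0,-2],[0,0,0]]
    - [15,[0,0,0],[0,0,0]]
    - [15,[0,0,-1],[0,0,0]]
    - [15,[0,0,0],[0,0,0]]

```text
time_s: 6.2
tcp_pos: [0.62, 0.2313, 0.1725]
eef_rot: [0.49, 0.51, -0.49, 0.51]
ft_force: [-0.7, -0.7, -0.8]
gripper_width: 0.259
```

```bash
python3 m2.py
```

```text
6.2 tcp [620.  231.3 172.5] jaw 2.2 [ 0.  0. -1.] F [-0.7 -0.7 -0.8] w 24.4
```

>>> move_arm:
  increments:
    - [15,[0,0,-1],[0,0,0]]
    - [15,[0,0,-1],[0,0,0]]
    - [15,[0,0,0],[0,0,0]]

```text
time_s: 6.5
tcp_pos: [0.6202, 0.2313, 0.1713]
eef_rot: [0.49, 0.51, -0.49, 0.51]
ft_force: [-0.5, -0.1, 5.0]
gripper_width: 0.257
```

```bash
python3 m2.py
```

```text
6.5 tcp [620.2 231.3 171.3] jaw 2.2 [ 0.001  0.    -1.   ] F [-0.5 -0.1  5. ] w 24.1
```

>>> move_arm:
  increments:
    - [28,[0,0,0],[0,0,0]]
    - [34,[0,0,0],[0,0,0]]
    - [45,[0,0,0],[0,0,0]]
    - [45,[0,0,5],[0,0,0]]
    - [45,[0,0,30],[0,0,0]]
    - [45,[0,0,40],[0,0,0]]
    - [60,[-30,0,20],[0,0,0]]
    - [60,[-40,-20,0],[0,0,0]]

```text
time_s: 7.3
tcp_pos: [0.5527, 0.2132, 0.2687]
eef_rot: [0.492, 0.509, -0.487, 0.511]
ft_force: [-0.0, -0.5, -0.3]
gripper_width: 0.613
```

```bash
python3 m2.py; python3 -c "
from h import *
c=shot('scene','s6.png'); cv2.imwrite('pics/s6c.png',cv2.resize(c['pixels'][160:320,280:480],None,fx=4,fy=4)[:600])
"
```

```text
7.3 tcp [552.7 213.2 268.7] jaw 2.3 [ 0.008  0.003 -1.   ] F [-0.  -0.5 -0.3] w 57.6
```

View pics/s6c.png

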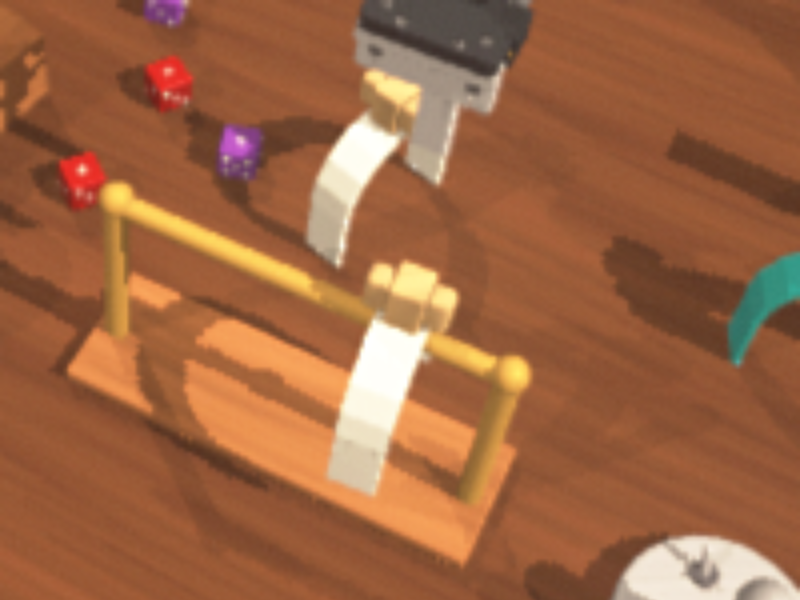

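>>> move_arm:
  increments:
    - [60,[-35,-22,0],[0,0,-6.4]]
    - [60,[-37,-22,-15],[0,0,-6.4]]
    - [60,[-37,-22,-30],[0,0,-6.4]]
    - [60,[0,0,-20],[0,0,0]]
    - [60,[0,0,0],[0,0,0]]
    - [60,[0,0,0],[0,0,0]]

```text
time_s: 7.95
tcp_pos: [0.4438, 0.1466, 0.2027]
eef_rot: [0.569, 0.421, -0.568, 0.421]
ft_force: [0.8, -0.6, 1.1]
gripper_width: 0.638
```

```bash
python3 m2.py
```

```text
7.95 tcp [443.8 146.6 202.7] jaw -16.9 [ 0.002  0.    -1.   ] F [ 0.8 -0.6  1.1] w 60.0
```

>>> move_arm:
  increments:
    - [60,[0,0,-40],[0,0,0]]
    - [60,[0,0,-40],[0,0,0]]
    - [60,[0,0,-14],[0,0,0]]
    - [15,[0,0,0],[0,0,0]]
    - [15,[0,0,0],[0,0,0]]
    - [15,[0,0,0],[0,0,0]]
    - [15,[0,0,0],[0,0,0]]
    - [15,[0,0,0],[0,0,0]]

```text
time_s: 8.75
tcp_pos: [0.4436, 0.1465, 0.1089]
eef_rot: [0.569, 0.42, -0.567, 0.421]
ft_force: [-0.9, 0.1, -0.3]
gripper_width: 0.253
```

>>> move_arm:
  increments:
    - [15,[0,0,0],[0,0,0]]
    - [15,[0,0,0],[0,0,0]]
    - [15,[0,0,10],[0,0,0]]
    - [15,[0,0,30],[0,0,0]]
    - [15,[0,0,40],[0,0,0]]
    - [15,[0,0,40],[0,0,0]]
    - [15,[0,0,40],[0,0,0]]
    - [15,[0,0,20],[0,0,0]]

```text
time_s: 9.55
tcp_pos: [0.4435, 0.1466, 0.2918]
eef_rot: [0.57, 0.42, -0.567, 0.422]
ft_force: [-0.6, -0.7, -0.6]
gripper_width: 0.253
```

```bash
python3 m2.py;  python3 -c "
from h import *
c=shot('scene','s7.png'); cv2.imwrite('pics/s7c.png',cv2.resize(c['pixels'][100:320,280:620],None,fx=2,fy=2))"
```

```text
9.55 tcp [443.5 146.6 291.8] jaw -16.9 [ 0.005  0.001 -1.   ] F [-0.6 -0.7 -0.6] w 23.8
```

View pics/s7c.png

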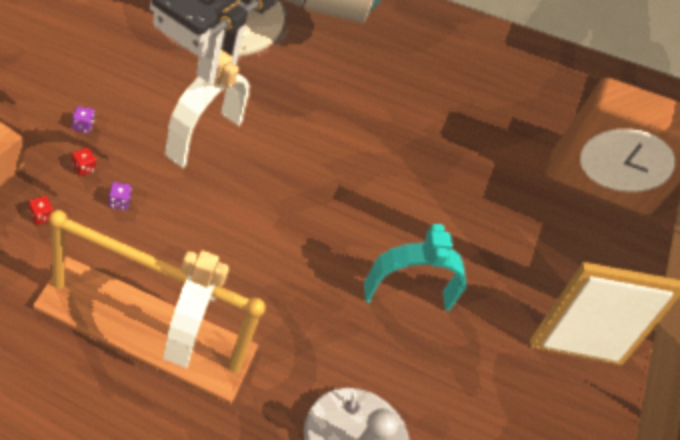

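>>> move_arm:
  increments:
    - [15,[30,-4,0],[0,0,6.4]]
    - [15,[30,-4,0],[0,0,6.4]]
    - [15,[30,-4,0],[0,0,6.4]]
    - [15,[30,-5,0],[0,0,0]]
    - [15,[31,-5,0],[0,0,0]]
    - [15,[30,-4,0],[0,0,0]]
    - [15,[0,0,0],[0,0,0]]
    - [15,[0,0,0],[0,0,0]]

```text
time_s: 10.4
tcp_pos: [0.623, 0.1202, 0.2861]
eef_rot: [0.489, 0.511, -0.491, 0.509]
ft_force: [-0.1, 0.1, -0.2]
gripper_width: 0.253
```

```bash
python3 m2.py;  python3 -c "
from h import *
c=shot('scene','s8.png'); cv2.imwrite('pics/s8c.png',cv2.resize(c['pixels'][160:320,280:480],None,fx=4,fy=4)[:600])
print(env.pinpoint('scene','band1'))"
```

```text
10.4 tcp [623.  120.2 286.1] jaw 2.2 [-0.004 -0.    -1.   ] F [-0.1  0.1 -0.2] w 23.7
[{'xyz': [0.623, 0.1192, 0.1763], 'score': 0.91}, {'xyz': [0.6255, 0.2308, 0.0631], 'score': 0.86}]
```

View pics/s8c.png

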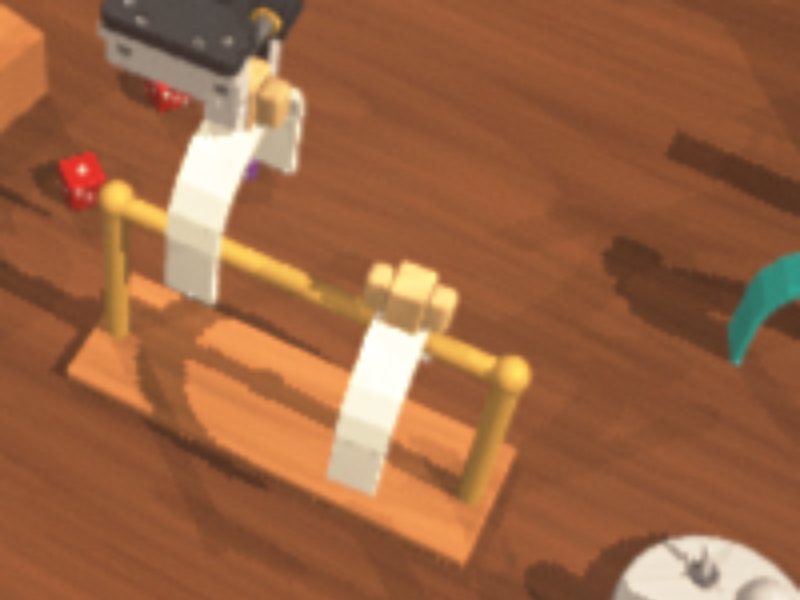

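>>> move_arm:
  increments:
    - [15,[1,1,-20],[0,0,0]]
    - [15,[0,0,-25],[0,0,0]]
    - [15,[0,0,-25],[0,0,0]]
    - [15,[0,0,-25],[0,0,0]]
    - [15,[0,0,-12],[0,0,0]]
    - [15,[0,0,-4],[0,0,0]]
    - [15,[0,0,0],[0,0,0]]
    - [15,[0,0,0],[0,0,0]]

```text
time_s: 11.3
tcp_pos: [0.6254, 0.1215, 0.1784]
eef_rot: [0.491, 0.509, -0.489, 0.51]
ft_force: [-0.2, 0.8, -0.0]
gripper_width: 0.253
```

```bash
python3 m2.py
```

```text
11.3 tcp [625.4 121.5 178.4] jaw 2.3 [ 0.003  0.    -1.   ] F [-0.2  0.8 -0. ] w 23.8
```

>>> move_arm:
  increments:
    - [15,[0,0,-3],[0,0,0]]
    - [15,[0,0,-2],[0,0,0]]
    - [15,[0,0,-1],[0,0,0]]
    - [15,[0,0,0],[0,0,0]]
    - [15,[0,0,0],[0,0,0]]

```text
time_s: 11.8
tcp_pos: [0.6248, 0.1214, 0.1712]
eef_rot: [0.49, 0.51, -0.49, 0.51]
ft_force: [-0.6, 0.6, 1.0]
gripper_width: 0.255
```

>>> move_arm:
  increments:
    - [15,[0,0,-1.5],[0,0,0]]
    - [15,[0,0,0],[0,0,0]]

```text
time_s: 12.0
tcp_pos: [0.6249, 0.1214, 0.1712]
eef_rot: [0.49, 0.509, -0.49, 0.51]
ft_force: [-3.1, -0.8, 7.0]
gripper_width: 0.255
```

>>> move_arm:
  increments:
    - [28,[0,0,0.5],[0,0,0]]
    - [34,[0,0,0],[0,0,0]]
    - [45,[0,0,0],[0,0,0]]
    - [45,[0,0,5],[0,0,0]]
    - [45,[0,0,30],[0,0,0]]
    - [45,[0,0,40],[0,0,0]]
    - [60,[-40,0,20],[0,0,0]]
    - [60,[-45,0,0],[0,0,0]]

```text
time_s: 12.8
tcp_pos: [0.5421, 0.1215, 0.268]
eef_rot: [0.492, 0.508, -0.488, 0.511]
ft_force: [-1.3, 0.1, -0.2]
gripper_width: 0.611
```

```bash
python3 m2.py; python3 m.py | grep -v -E "door|deck"; python3 -c "
from h import *
c=shot('scene','s9.png'); cv2.imwrite('pics/s9c.png',cv2.resize(c['pixels'][100:320,200:540],None,fx=2.35,fy=2.35))"
```

```text
12.8 tcp [542.1 121.5 268. ] jaw 2.2 [ 0.007  0.001 -1.   ] F [-1.3  0.1 -0.2] w 57.4
red 97 [535.7 -38.5] [27.1 26.4] 54.2 z [0.024 0.027 0.031]
red 97 [427.2 -31.7] [27.1 26.5] 58.0 z [0.024 0.028 0.032]
knottop 1653 [447.9 134.1] [99.3 74.2] 7.6 z [0.405 0.67  0.677]
legs 0 [0. 0.] [0. 0.] 0.0 z nan
bow 1653 [447.9 134.1] [99.3 74.2] 7.6 z [0.405 0.67  0.677]
knottop 0 [0. 0.] [0. 0.] 0.0 z nan
legs 106 [420.2 403.8] [29.6 11. ] 22.8 z [0.034 0.062 0.079]
bow 0 [0. 0.] [0. 0.] 0.0 z nan
bar 167 [639.2 172.4] [ 51.3 270.5] 1.3 z [0.151 0.159 0.164]
knob 30 [ 543.1 -158.4] [12.3 12.9] 49.9 z [0.119 0.13  0.134]
[[-0.007  0.999  0.04 ]
 [ 0.     0.04  -0.999]
 [-1.    -0.007 -0.   ]]
  return np.nanmean(a, axis, out=out, keepdims=keepdims)
```

View pics/s9c.png

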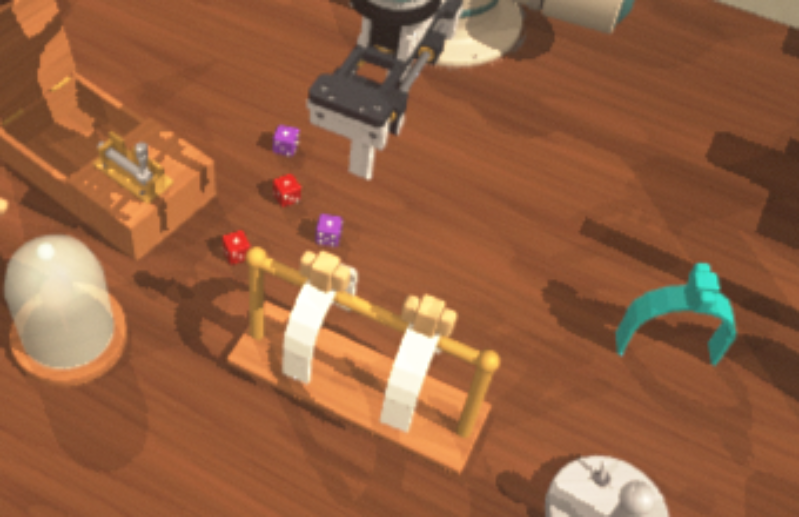

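View pics/crop1.png

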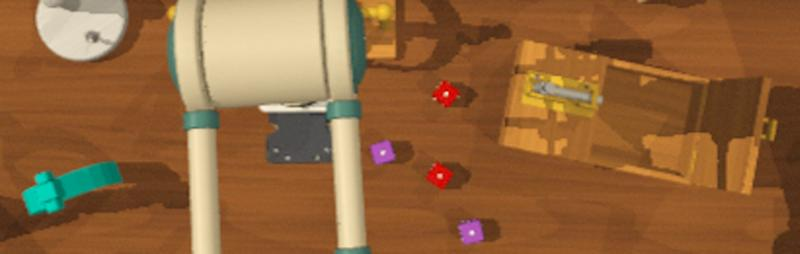

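>>> move_arm:
  increments:
    - [60,[-1,-32,-20],[0,0,-7.6]]
    - [60,[-1,-32,-30],[0,0,-7.6]]
    - [60,[-1,-32,-30],[0,0,-7.6]]
    - [60,[-1,-32,-30],[0,0,-7.6]]
    - [60,[-2,-32,-30],[0,0,-7.6]]
    - [60,[0,0,-30],[0,0,0]]
    - [60,[0,0,-30],[0,0,0]]
    - [60,[0,0,0],[0,0,0]]

```text
time_s: 13.7
tcp_pos: [0.531, -0.0386, 0.0612]
eef_rot: [-0.627, -0.324, 0.632, -0.32]
ft_force: [-0.6, 0.3, -0.2]
gripper_width: 0.639
```

```bash
python3 m2.py; python3 m.py 2>/dev/null| grep red
```

```text
13.7 tcp [531.  -38.6  61.2] jaw -35.8 [-0.008  0.002 -1.   ] F [-0.6  0.3 -0.2] w 60.1
red 96 [429.4 -27.8] [35.7 27.1] 56.4 z [0.024 0.027 0.031]
```

>>> move_arm:
  increments:
    - [60,[4,0,-25],[0,0,0]]
    - [60,[0,0,-20],[0,0,0]]
    - [60,[0,0,-10],[0,0,0]]
    - [60,[0,0,0],[0,0,0]]
    - [60,[0,0,0],[0,0,0]]

```text
time_s: 14.25
tcp_pos: [0.5389, -0.0387, 0.0111]
eef_rot: [0.63, 0.322, -0.629, 0.323]
ft_force: [0.1, 0.6, -0.4]
gripper_width: 0.638
```

```bash
python3 m2.py; python3 -c "
from h import *
c=shot('scene','s10.png'); cv2.imwrite('pics/s10c.png',cv2.resize(c['pixels'][130:250,220:420],None,fx=4,fy=4))"
```

```text
14.25 tcp [538.9 -38.7  11.1] jaw -35.7 [ 0.002 -0.    -1.   ] F [ 0.1  0.6 -0.4] w 60.0
```

View pics/s10c.png

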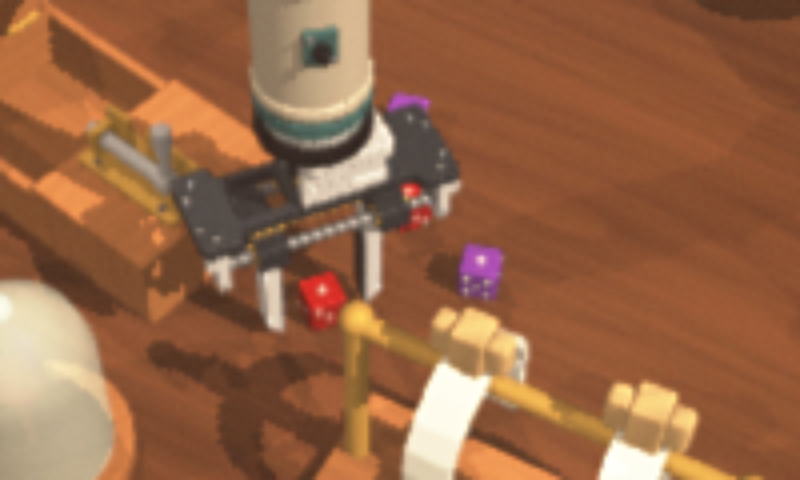

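>>> move_arm:
  increments:
    - [60,[-3,0,-7],[0,0,0]]
    - [60,[0,0,0],[0,0,0]]
    - [20,[0,0,0],[0,0,0]]
    - [20,[0,0,0],[0,0,0]]
    - [20,[0,0,0],[0,0,0]]
    - [20,[0,0,0],[0,0,0]]
    - [20,[0,0,0],[0,0,0]]
    - [20,[0,0,0],[0,0,0]]

```text
time_s: 15.1
tcp_pos: [0.535, -0.0387, 0.003]
eef_rot: [0.629, 0.322, -0.629, 0.323]
ft_force: [0.5, -0.3, -0.3]
gripper_width: 0.298
```

>>> move_arm:
  increments:
    - [20,[0,0,20],[0,0,0]]
    - [20,[0,0,40],[0,0,0]]
    - [20,[0,0,40],[0,0,0]]
    - [20,[0,0,40],[0,0,0]]
    - [20,[0,0,40],[0,0,0]]
    - [20,[0,0,0],[0,0,0]]

```text
time_s: 15.7
tcp_pos: [0.5383, -0.0393, 0.1885]
eef_rot: [0.632, 0.32, -0.626, 0.325]
ft_force: [1.8, 0.2, -1.4]
gripper_width: 0.297
```

```bash
python3 m2.py; python3 -c "
from h import *
c=shot('scene','s11.png'); cv2.imwrite('pics/s11c.png',cv2.resize(c['pixels'][70:270,160:420],None,fx=3,fy=3))"
```

```text
15.7 tcp [538.3 -39.3 188.5] jaw -35.7 [ 0.011 -0.002 -1.   ] F [ 1.8  0.2 -1.4] w 27.9
```

View pics/s11c.png

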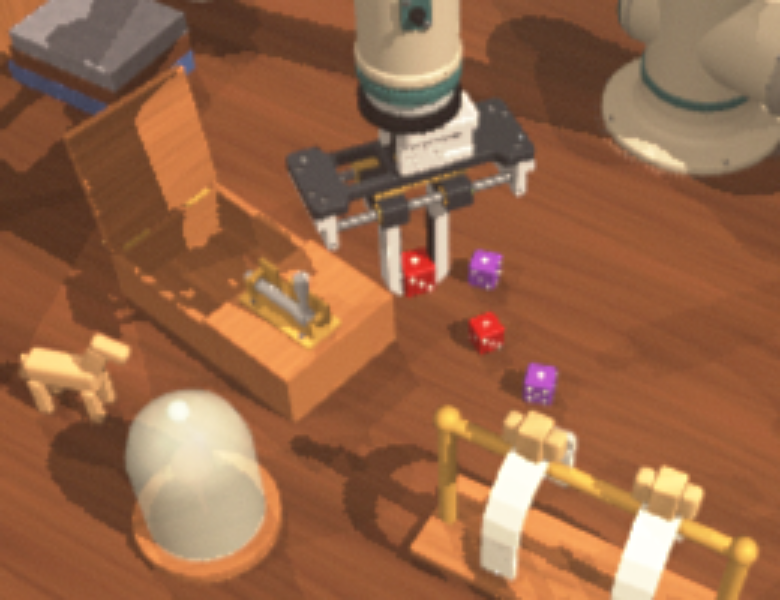

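>>> move_arm:
  increments:
    - [20,[-8,-36,0],[0,0,4.1]]
    - [20,[-8,-42,0],[0,0,4.1]]
    - [20,[-8,-43,0],[0,0,4.1]]
    - [20,[-8,-43,0],[0,0,4.1]]
    - [20,[-8,-43,0],[0,0,4.1]]
    - [20,[-13,-43,-30],[0,0,4.1]]
    - [20,[0,0,-30],[0,0,0]]
    - [20,[0,0,0],[0,0,0]]

```text
time_s: 16.55
tcp_pos: [0.478, -0.2835, 0.119]
eef_rot: [-0.546, -0.453, 0.548, -0.444]
ft_force: [0.7, 0.5, -1.7]
gripper_width: 0.295
```

```bash
python3 m2.py; python3 -c "
from h import *
c=shot('top','t12.png'); cv2.imwrite('pics/t12c.png',cv2.resize(c['pixels'][140:300,330:550],None,fx=3.6,fy=3.6)[:600])"
```

```text
16.55 tcp [ 478.  -283.5  119. ] jaw -11.3 [-0.011  0.009 -1.   ] F [ 0.7  0.5 -1.7] w 27.8
```

View pics/t12c.png

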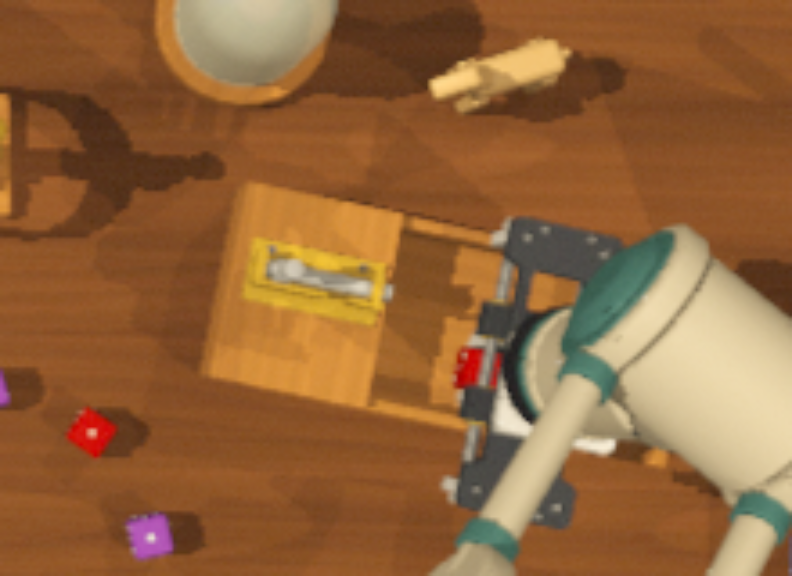

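>>> move_arm:
  increments:
    - [20,[3,-1,-30],[0,0,0]]
    - [20,[0,0,-30],[0,0,0]]
    - [20,[0,0,-25],[0,0,0]]
    - [20,[0,0,-8],[0,0,0]]
    - [20,[0,0,0],[0,0,0]]
    - [20,[0,0,0],[0,0,0]]

```text
time_s: 17.2
tcp_pos: [0.4869, -0.2866, 0.0335]
eef_rot: [0.546, 0.448, -0.546, 0.45]
ft_force: [-0.0, 0.9, -0.2]
gripper_width: 0.295
```

```bash
python3 m2.py; python3 -c "
from h import *
c=shot('scene','s13.png'); cv2.imwrite('pics/s13c.png',cv2.resize(c['pixels'][70:230,160:360],None,fx=3.7,fy=3.7))"
```

```text
17.2 tcp [ 486.9 -286.6   33.5] jaw -11.1 [ 0.002 -0.001 -1.   ] F [-0.   0.9 -0.2] w 27.7
```

View pics/s13c.png

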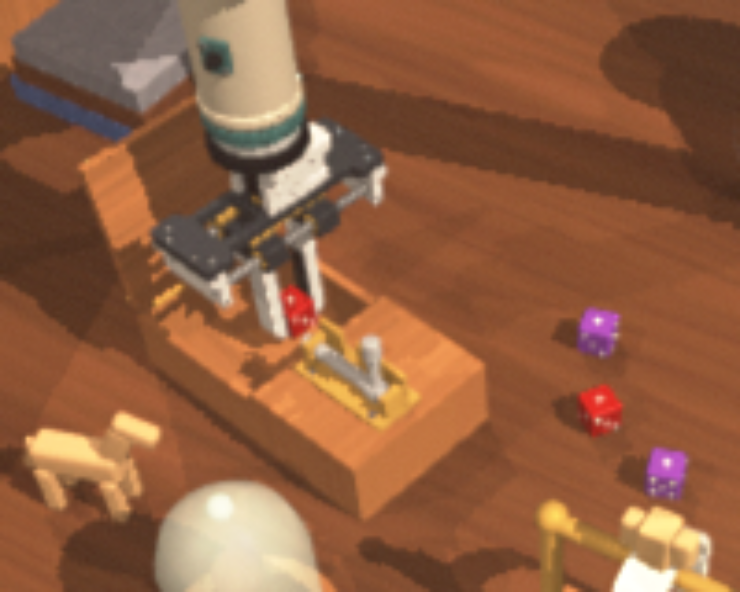

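Lower to just above the floor (about 20 mm more) and release.

>>> move_arm:
  increments:
    - [20,[0,0,-15],[0,0,0]]
    - [20,[0,0,-5],[0,0,0]]
    - [20,[0,0,0],[0,0,0]]
    - [50,[0,0,0],[0,0,0]]
    - [50,[0,0,0],[0,0,0]]
    - [50,[0,0,25],[0,0,0]]
    - [50,[0,0,40],[0,0,0]]
    - [50,[0,0,40],[0,0,0]]

```text
time_s: 18.05
tcp_pos: [0.4855, -0.2863, 0.1185]
eef_rot: [-0.546, -0.449, 0.546, -0.449]
ft_force: [1.3, -0.6, -0.7]
gripper_width: 0.534
```

>>> move_arm:
  increments:
    - [50,[0,0,40],[0,0,0]]
    - [50,[0,40,20],[0,0,0]]
    - [50,[-5,45,0],[0,0,0]]
    - [50,[-5,45,0],[0,0,0]]
    - [50,[-5,45,0],[0,0,0]]
    - [60,[0,0,0],[0,0,0]]

```text
time_s: 18.65
tcp_pos: [0.4692, -0.1066, 0.178]
eef_rot: [0.546, 0.451, -0.545, 0.45]
ft_force: [0.7, -0.8, -0.3]
gripper_width: 0.583
```

```bash
python3 m2.py; python3 m.py 2>/dev/null| grep red; python3 -c "
from h import *
c=shot('top','t14.png'); cv2.imwrite('pics/t14c.png',cv2.resize(c['pixels'][140:300,330:550],None,fx=3.6,fy=3.6)[:600])"
```

```text
18.65 tcp [ 469.2 -106.6  178. ] jaw -10.9 [ 0.     0.002 -1.   ] F [ 0.7 -0.8 -0.3] w 54.8
red 98 [426.9 -31.6] [27.2 27.2] 57.4 z [0.023 0.028 0.031]
```

View pics/t14c.png

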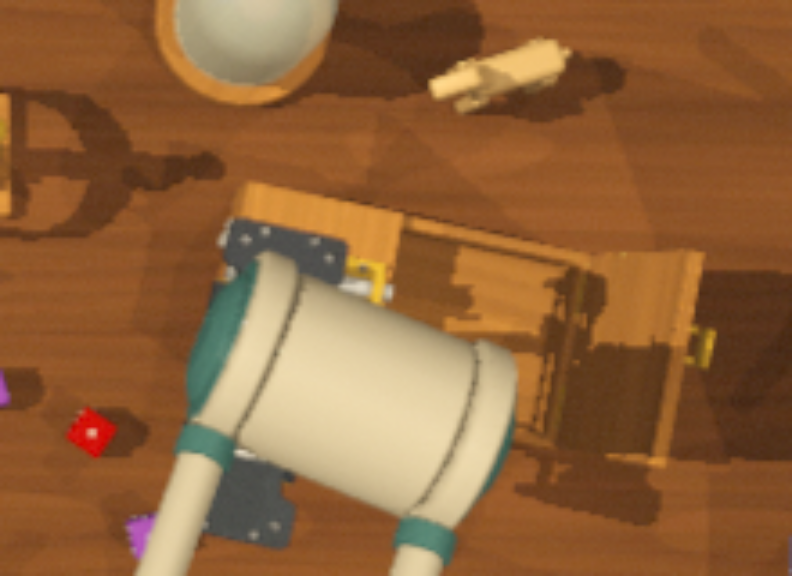

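>>> move_arm:
  increments:
    - [60,[-14,25,0],[0,0,-7.2]]
    - [60,[-14,25,-20],[0,0,-7.2]]
    - [60,[-14,25,-30],[0,0,-7.3]]
    - [60,[0,0,-40],[0,0,0]]
    - [60,[0,0,-30],[0,0,0]]
    - [60,[0,0,-20],[0,0,0]]
    - [60,[0,0,0],[0,0,0]]
    - [60,[0,0,0],[0,0,0]]

```text
time_s: 19.55
tcp_pos: [0.4297, -0.0376, 0.0374]
eef_rot: [0.621, 0.338, -0.621, 0.338]
ft_force: [0.2, -0.5, 0.3]
gripper_width: 0.641
```

```bash
python3 m2.py; python3 -c "
from h import *
c=shot('scene','s15.png'); cv2.imwrite('pics/s15c.png',cv2.resize(c['pixels'][130:250,220:420],None,fx=4,fy=4))"
```

```text
19.55 tcp [429.7 -37.6  37.4] jaw -32.9 [ 0. -0. -1.] F [ 0.2 -0.5  0.3] w 60.2
```

View pics/s15c.png

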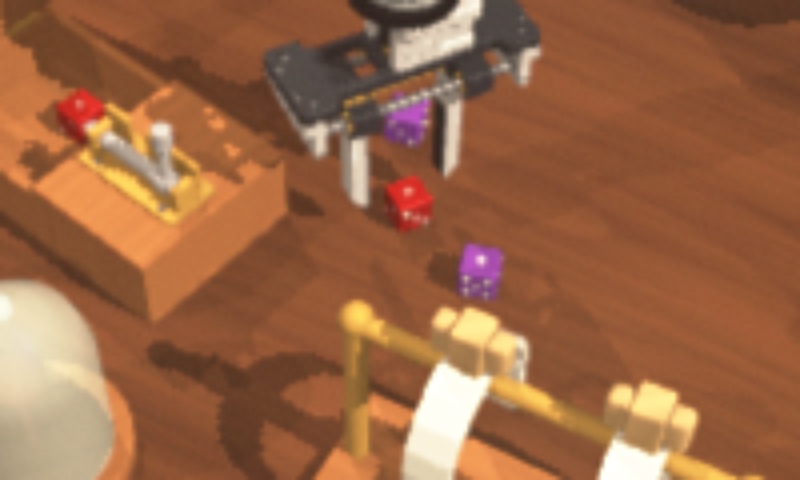

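>>> move_arm:
  increments:
    - [60,[-3,6,0],[0,0,0]]
    - [60,[0,0,-24],[0,0,0]]
    - [60,[0,0,-10],[0,0,0]]
    - [60,[0,0,0],[0,0,0]]
    - [20,[0,0,0],[0,0,0]]
    - [20,[0,0,0],[0,0,0]]
    - [20,[0,0,0],[0,0,0]]
    - [20,[0,0,0],[0,0,0]]

```text
time_s: 20.4
tcp_pos: [0.4262, -0.0305, 0.0036]
eef_rot: [0.621, 0.338, -0.621, 0.339]
ft_force: [0.4, -0.5, 0.4]
gripper_width: 0.335
```

>>> move_arm:
  increments:
    - [20,[0,0,0],[0,0,0]]
    - [20,[0,0,20],[0,0,0]]
    - [20,[0,0,40],[0,0,0]]
    - [20,[0,0,40],[0,0,0]]
    - [20,[0,0,40],[0,0,0]]
    - [20,[0,0,40],[0,0,0]]
    - [20,[0,0,0],[0,0,0]]

```text
time_s: 21.1
tcp_pos: [0.4293, -0.0312, 0.1881]
eef_rot: [0.624, 0.336, -0.618, 0.341]
ft_force: [0.2, 0.3, -1.1]
gripper_width: 0.297
```

```bash
python3 m2.py; python3 -c "
from h import *
c=shot('scene','s16.png'); cv2.imwrite('pics/s16c.png',cv2.resize(c['pixels'][70:230,160:360],None,fx=3.7,fy=3.7))"
```

```text
21.1 tcp [429.3 -31.2 188.1] jaw -32.8 [ 0.011 -0.003 -1.   ] F [ 0.2  0.3 -1.1] w 27.9
```

View pics/s16c.png

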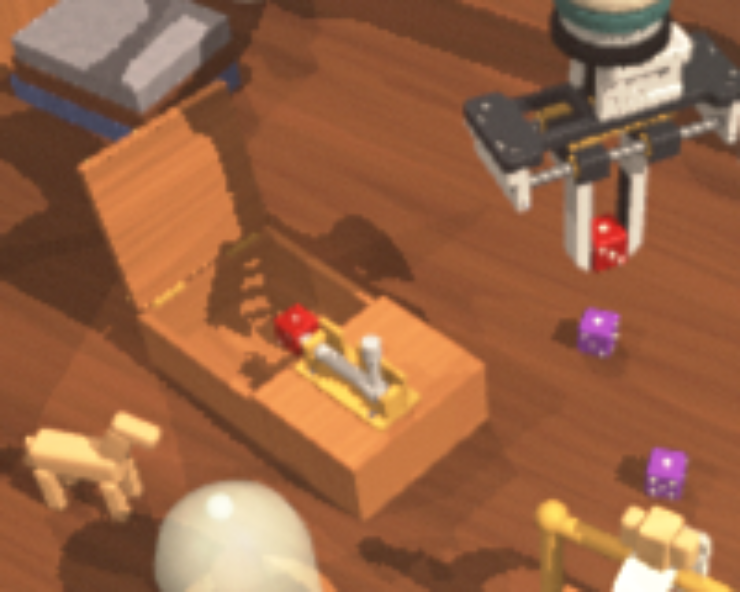

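>>> move_arm:
  increments:
    - [20,[14,-36,0],[0,0,4.0]]
    - [20,[15,-38,0],[0,0,4.0]]
    - [20,[15,-38,0],[0,0,4.0]]
    - [20,[15,-39,0],[0,0,4.0]]
    - [20,[15,-39,0],[0,0,4.0]]
    - [20,[15,-39,0],[0,0,1.8]]
    - [20,[15,-40,0],[0,0,0]]
    - [20,[0,0,-30],[0,0,0]]

```text
time_s: 21.95
tcp_pos: [0.5332, -0.3063, 0.1533]
eef_rot: [0.547, 0.446, -0.546, 0.452]
ft_force: [0.1, 1.1, -1.7]
gripper_width: 0.3
```

>>> move_arm:
  increments:
    - [20,[0,0,-30],[0,0,0]]
    - [20,[0,0,-30],[0,0,0]]
    - [20,[0,0,0],[0,0,0]]
    - [20,[0,0,0],[0,0,0]]

```text
time_s: 22.35
tcp_pos: [0.5287, -0.2987, 0.0915]
eef_rot: [-0.545, -0.451, 0.546, -0.448]
ft_force: [0.4, 0.1, -1.1]
gripper_width: 0.297
```

```bash
python3 m2.py; python3 -c "
from h import *
c=shot('scene','s17.png'); cv2.imwrite('pics/s17c.png',cv2.resize(c['pixels'][70:230,160:360],None,fx=3.7,fy=3.7))
print(env.pinpoint('scene','die1'),env.pinpoint('scene','box'))"
```

```text
22.35 tcp [ 528.7 -298.7   91.5] jaw -11.1 [-0.003  0.002 -1.   ] F [ 0.4  0.1 -1.1] w 27.9
[{'xyz': [0.4553, 0.0467, -0.0015], 'score': 0.63}, {'xyz': [0.3537, -0.077, 0.0009], 'score': 0.62}, {'xyz': [0.5335, -0.2978, 0.0877], 'score': 0.52}] [{'xyz': [0.517, -0.244, -0.0023], 'score': 0.81}]
```

View pics/s17c.png

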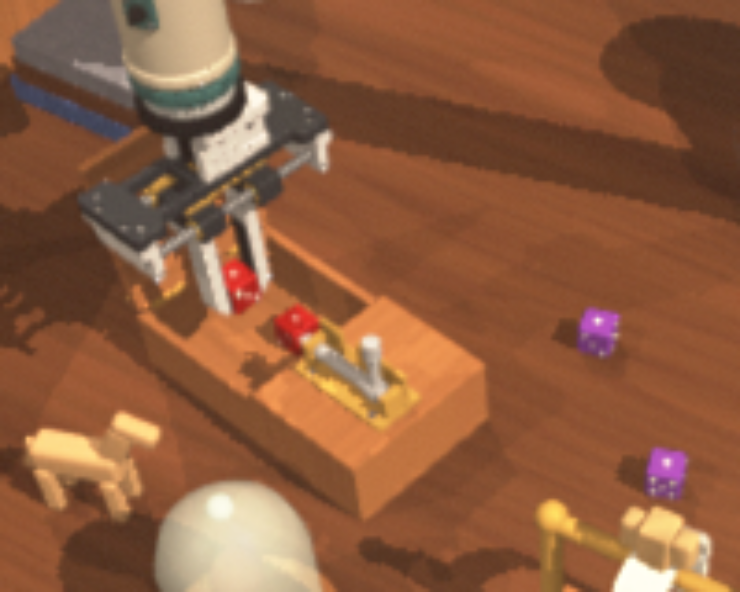

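>>> move_arm:
  increments:
    - [20,[4,-2,-30],[0,0,0]]
    - [20,[0,0,-30],[0,0,0]]
    - [20,[0,0,-13],[0,0,0]]
    - [20,[0,0,0],[0,0,0]]
    - [20,[0,0,0],[0,0,0]]

```text
time_s: 23.0
tcp_pos: [0.5346, -0.302, 0.0214]
eef_rot: [0.546, 0.449, -0.546, 0.45]
ft_force: [-0.9, -0.6, -0.6]
gripper_width: 0.294
```

```bash
python3 m2.py
```

```text
23.0 tcp [ 534.6 -302.    21.4] jaw -11.0 [ 0.002 -0.001 -1.   ] F [-0.9 -0.6 -0.6] w 27.6
```

>>> move_arm:
  increments:
    - [20,[0,0,-7],[0,0,0]]
    - [20,[0,0,0],[0,0,0]]
    - [36,[0,0,0],[0,0,0]]
    - [36,[0,0,0],[0,0,0]]
    - [36,[0,0,20],[0,0,0]]
    - [36,[0,0,40],[0,0,0]]
    - [36,[0,0,40],[0,0,0]]
    - [36,[0,0,40],[0,0,0]]

```text
time_s: 23.8
tcp_pos: [0.5336, -0.3014, 0.155]
eef_rot: [0.546, 0.449, -0.546, 0.45]
ft_force: [0.0, -0.6, 0.5]
gripper_width: 0.385
```

>>> move_arm:
  increments:
    - [36,[0,0,30],[0,0,0]]
    - [36,[0,40,20],[0,0,0]]
    - [36,[-10,45,0],[0,0,0]]
    - [36,[-20,45,0],[0,0,0]]
    - [36,[-20,45,0],[0,0,0]]
    - [36,[-20,40,0],[0,0,0]]
    - [0,[0,0,0],[0,0,0]]
    - [0,[0,0,0],[0,0,0]]

```text
time_s: 24.6
tcp_pos: [0.4639, -0.0861, 0.204]
eef_rot: [0.546, 0.449, -0.545, 0.451]
ft_force: [0.3, -0.1, -0.7]
gripper_width: 0.247
```

```bash
python3 m2.py; python3 m.py 2>/dev/null| grep -E "red|door|deck|knob"; python3 -c "
from h import *
c=shot('scene','s18.png'); cv2.imwrite('pics/s18c.png',cv2.resize(c['pixels'][70:230,160:360],None,fx=3.7,fy=3.7))
c=shot('top','t18.png'); cv2.imwrite('pics/t18c.png',cv2.resize(c['pixels'][160:290,370:550],None,fx=4.4,fy=4.4))"
```

```text
24.6 tcp [463.9 -86.1 204. ] jaw -10.9 [ 0.002 -0.001 -1.   ] F [ 0.3 -0.1 -0.7] w 23.2
red 108 [ 532.5 -301. ] [28.5 26.2] 79.3 z [0.028 0.035 0.039]
red 32 [ 494.7 -287.3] [26.1  8.3] 77.9 z [0.031 0.035 0.037]
deck 763 [ 520.3 -247.3] [251.7 127.6] 76.0 z [0.061 0.065 0.068]
door 1686 [ 0.4910412  -0.37919043  0.14906716] [-0.18514528 -0.96485808 -0.18646744] 0.20176332959736568
knob 79 [ 524.3 -148.4] [64.9 25.3] 70.1 z [0.341 0.343 0.347]
```

View pics/s18c.png

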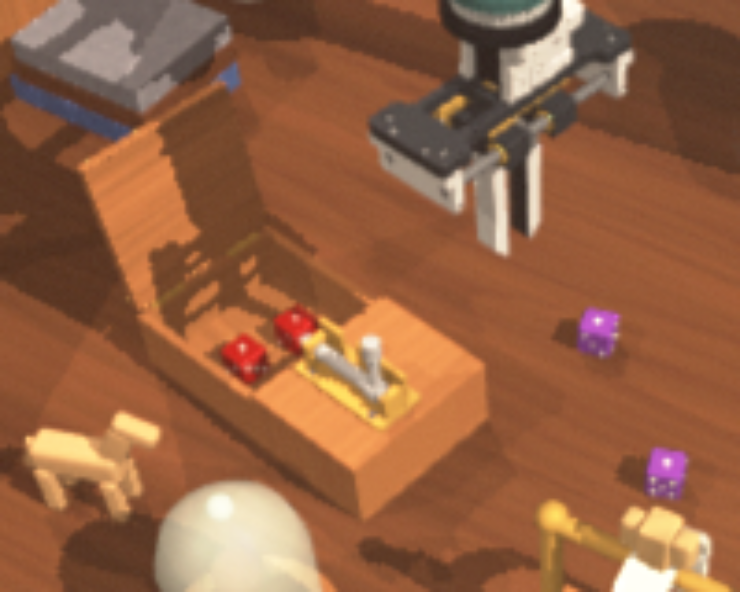

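View pics/t18c.png

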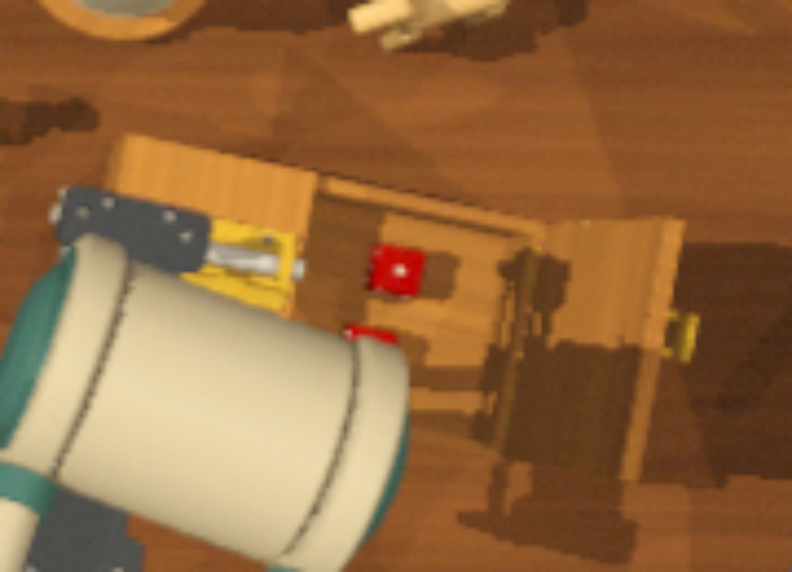

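```bash
cat > box.py <<'E'
import numpy as np
a=np.radians(10.9); e1=np.array([np.cos(a),-np.sin(a)]); e2=np.array([np.sin(a),np.cos(a)]); C=np.array([516,-245.7])
def B(x,y): return C+x*e1+y*e2
def inv(p): d=np.array(p)-C; return d@e1,d@e2
E
python3 - <<'E'
from box import *
print(B(-30,-200),B(-30,-175))
pr=None
for th in [100,90,80,70,60,50,40,30,20,10,5,0]:
    t=np.radians(th); r=100
    y=-125+r*np.cos(t)-5*np.sin(t)-8; z=60+r*np.sin(t)+5*np.cos(t)
    p=np.r_[B(-30,y),z]; print(th,round(y),p.round(1), None if pr is None else (p-pr).round(1)); pr=p
E
```

```text
[ 448.72215002 -436.41887925] [ 453.4495361  -411.86991143]
100 -155 [ 457.2 -392.5  157.6] None
90 -138 [ 460.4 -375.5  160. ] [ 3.3 17.   2.4]
80 -121 [ 463.7 -358.4  159.3] [ 3.3 17.1 -0.7]
70 -103 [ 467.  -341.7  155.7] [ 3.2 16.8 -3.7]
60 -87 [ 470.  -325.8  149.1] [ 3.1 15.9 -6.6]
50 -73 [ 472.8 -311.3  139.8] [ 2.8 14.5 -9.3]
40 -60 [ 475.3 -298.6  128.1] [  2.4  12.7 -11.7]
30 -49 [ 477.3 -288.   114.3] [  2.   10.5 -13.8]
20 -41 [ 478.8 -280.    98.9] [  1.5   8.  -15.4]
10 -35 [ 479.8 -274.8   82.3] [  1.    5.3 -16.6]
5 -34 [ 480.1 -273.2   73.7] [ 0.3  1.5 -8.6]
0 -33 [ 480.3 -272.4   65. ] [ 0.2  0.8 -8.7]
```

>>> move_arm:
  increments:
    - [0,[0,0,40],[0,0,0]]
    - [0,[0,-20,40],[0,0,0]]
    - [0,[-1,-45,15],[0,0,0]]
    - [0,[-2,-48,0],[0,0,0]]
    - [0,[-3,-48,0],[0,0,0]]
    - [0,[-3,-48,0],[0,0,0]]
    - [0,[-3,-48,0],[0,0,0]]
    - [0,[-3,-48,0],[0,0,0]]

```text
time_s: 25.55
tcp_pos: [0.4481, -0.3953, 0.2976]
eef_rot: [0.546, 0.449, -0.546, 0.449]
ft_force: [0.1, -0.0, -0.3]
gripper_width: 0.006
```

```bash
python3 m2.py
```

```text
25.55 tcp [ 448.1 -395.3  297.6] jaw -11.2 [ 0. -0. -1.] F [ 0.1 -0.  -0.3] w 0.6
```

>>> move_arm:
  increments:
    - [0,[0,-35,0],[0,0,0]]
    - [0,[0,-5,-20],[0,0,0]]
    - [0,[0,0,-40],[0,0,0]]
    - [0,[0,0,-40],[0,0,0]]
    - [0,[0,0,-37],[0,0,0]]
    - [0,[0,0,0],[0,0,0]]

```text
time_s: 26.15
tcp_pos: [0.4456, -0.43, 0.155]
eef_rot: [-0.546, -0.453, 0.546, -0.445]
ft_force: [-0.1, 0.4, 0.5]
gripper_width: 0.003
```

```bash
python3 m2.py; python3 -c "
from h import *
c=shot('scene','s19.png'); cv2.imwrite('pics/s19c.png',cv2.resize(c['pixels'][30:230,100:360],None,fx=3,fy=3))"
```

```text
26.15 tcp [ 445.6 -430.   155. ] jaw -11.2 [-0.008  0.009 -1.   ] F [-0.1  0.4  0.5] w 0.3
```

View pics/s19c.png

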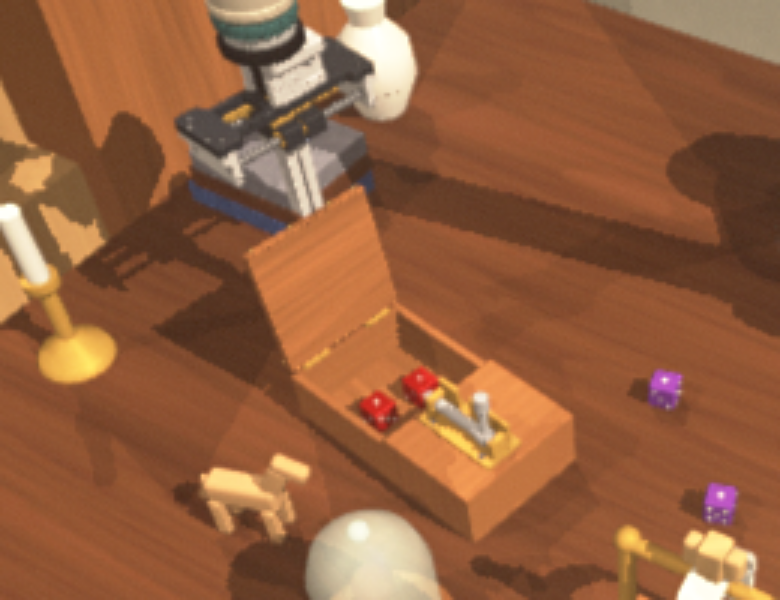

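>>> move_arm:
  increments:
    - [0,[4,20,2],[0,0,0]]
    - [0,[5,22,0],[0,0,0]]
    - [0,[3,17,2],[0,0,0]]
    - [0,[3,17,-1],[0,0,0]]
    - [0,[3,17,-4],[0,0,0]]
    - [0,[3,16,-7],[0,0,0]]
    - [0,[0,0,0],[0,0,0]]

```text
time_s: 26.9
tcp_pos: [0.4694, -0.3188, 0.1523]
eef_rot: [0.546, 0.451, -0.545, 0.449]
ft_force: [-0.5, 0.8, -0.1]
gripper_width: 0.007
```

```bash
python3 m2.py; python3 -c "
from h import *
c=shot('scene','s20.png'); cv2.imwrite('pics/s20c.png',cv2.resize(c['pixels'][30:230,100:360],None,fx=3,fy=3))"
```

```text
26.9 tcp [ 469.4 -318.8  152.3] jaw -10.9 [-0.002  0.003 -1.   ] F [-0.5  0.8 -0.1] w 0.6
```

View pics/s20c.png

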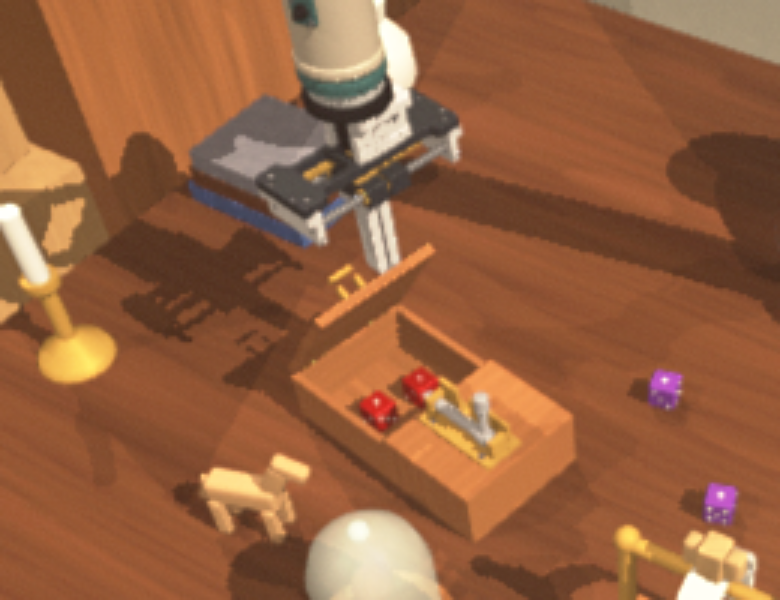

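>>> move_arm:
  increments:
    - [0,[3,10,-10],[0,0,0]]
    - [0,[2,12,-12],[0,0,0]]
    - [0,[2,10,-14],[0,0,0]]
    - [0,[1,8,-15],[0,0,0]]
    - [0,[1,5,-16],[0,0,0]]
    - [0,[0,1,-8],[0,0,0]]
    - [0,[0,0,-3],[0,0,0]]
    - [0,[0,0,0],[0,0,0]]

```text
time_s: 27.75
tcp_pos: [0.4782, -0.2764, 0.0745]
eef_rot: [-0.546, -0.45, 0.546, -0.449]
ft_force: [-1.1, 0.3, 0.3]
gripper_width: 0.003
```

```bash
python3 m2.py; python3 -c "
from h import *
c=shot('scene','s21.png'); cv2.imwrite('pics/s21c.png',cv2.resize(c['pixels'][70:230,160:360],None,fx=3.7,fy=3.7))"
```

```text
27.75 tcp [ 478.2 -276.4   74.5] jaw -11.1 [-0.001  0.001 -1.   ] F [-1.1  0.3  0.3] w 0.3
```

View pics/s21c.png

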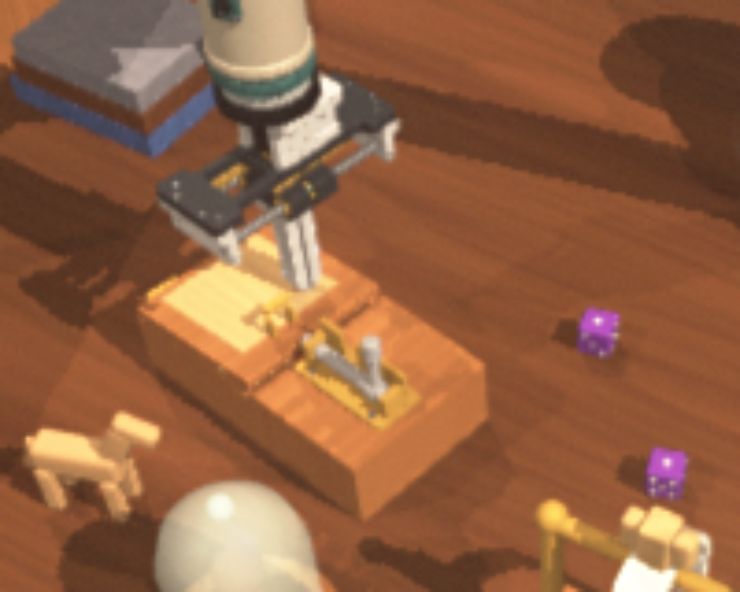

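Press the rest of the way down gently.

>>> move_arm:
  increments:
    - [0,[0,0,-5],[0,0,0]]
    - [0,[0,0,-3],[0,0,0]]
    - [0,[0,0,-1],[0,0,0]]
    - [0,[0,0,0],[0,0,0]]

```text
time_s: 28.2
tcp_pos: [0.4786, -0.2766, 0.0661]
eef_rot: [-0.546, -0.449, 0.546, -0.45]
ft_force: [0.2, -0.0, -0.4]
gripper_width: 0.003
```

>>> move_arm:
  increments:
    - [0,[0,0,-2],[0,0,0]]
    - [0,[0,0,0],[0,0,0]]

```text
time_s: 28.4
tcp_pos: [0.4786, -0.2766, 0.0652]
eef_rot: [-0.546, -0.449, 0.546, -0.45]
ft_force: [-0.3, 0.6, 6.8]
gripper_width: 0.004
```

>>> move_arm:
  increments:
    - [0,[0,0,-1],[0,0,0]]
    - [0,[0,0,0],[0,0,0]]
    - [0,[0,0,20],[0,0,0]]
    - [0,[0,0,40],[0,0,0]]
    - [0,[0,-10,40],[0,0,0]]
    - [0,[0,-40,40],[0,0,0]]
    - [0,[-20,-45,0],[0,0,0]]
    - [0,[-20,-45,0],[0,0,0]]

```text
time_s: 29.2
tcp_pos: [0.439, -0.4133, 0.2003]
eef_rot: [-0.545, -0.449, 0.545, -0.451]
ft_force: [0.4, -0.1, -0.5]
gripper_width: 0.008
```

```bash
python3 m2.py; python3 - <<'E'
from h import *
from box import *
c=shot('scene','s22.png'); cv2.imwrite('pics/s22c.png',cv2.resize(c['pixels'][120:230,180:320],None,fx=5.4,fy=5.4))
for n in ['scene','top']:
    if n=='top': c=shot('top','t22.png'); cv2.imwrite('pics/t22c.png',cv2.resize(c['pixels'][170:290,370:540],None,fx=4.7,fy=4.7))
    w=cloud(c)*1000
    d=w[...,:2]-C; bx=d@e1; by=d@e2
    m=(abs(bx)<40)&(by>30)&(by<125)&(w[...,2]>100)&(w[...,2]<140)
    print(n,m.sum(),'knob box xy',bx[m].mean(),by[m].mean(),np.percentile(bx[m],[5,95]),np.percentile(by[m],[5,95]),w[...,2][m].max())
    m2=m&(w[...,2]>126); print('top only',m2.sum(),bx[m2].mean(),by[m2].mean())
    # door face
    for y0,y1 in [(-110,-80),(-40,-10),(0,10),(20,30)]:
        m=(abs(bx+35)<20)&(by>y0)&(by<y1); print(y0,np.nanmedian(w[...,2][m]))
    m=(abs(bx-12)<40)&(by>-60)&(by<10)&(w[...,2]>75)&(w[...,2]<110); print('keeper',bx[m].mean(),by[m].mean(),w[...,2][m].max())
    print([ (inv(np.array(q['xyz'][:2])*1000),q['xyz'][2],q['score']) for q in env.pinpoint(n,'bolt_knob')])
E
```

```text
29.2 tcp [ 439.  -413.3  200.3] jaw -10.9 [ 0.002 -0.003 -1.   ] F [ 0.4 -0.1 -0.5] w 0.8
scene 68 knob box xy 7.204453153424671 87.96677044198273 [-2.86570879 16.6835441 ] [ 47.81406787 101.64549344] 137.12753302058294
top only 25 10.35400485490102 90.95791004020045
-110 68.32312862445977
-40 67.71691425929279
0 67.52793799760121
20 68.4496055472423
keeper 11.626652760834201 -12.996283219579926 97.18188940178743
[((np.float64(12.271991999388678), np.float64(86.98998915028636)), 0.1252, 0.58)]
top 40 knob box xy 6.427198231764791 87.33706248790483 [-2.15958578 13.90188113] [ 62.03472224 107.31122969] 136.0611278366478
top only 26 9.5501456226492 91.06214303909243
-110 66.6422752030985
-40 64.9345875492576
0 64.17762190876755
20 63.73117672982575
keeper 11.586847614755893 -12.355073729280113 97.65912577276758
[((np.float64(4.362573019269392), np.float64(88.92934249532905)), 0.1223, 0.63)]
```

View pics/s22c.png

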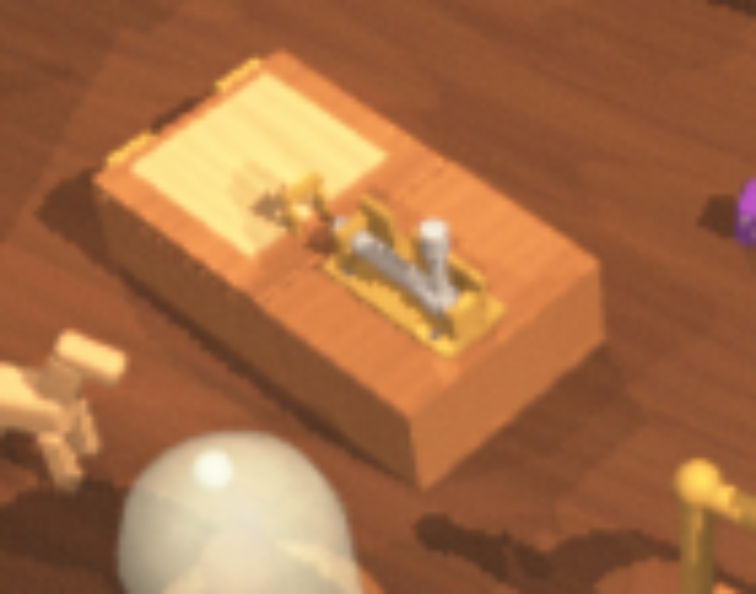

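View pics/t22c.png

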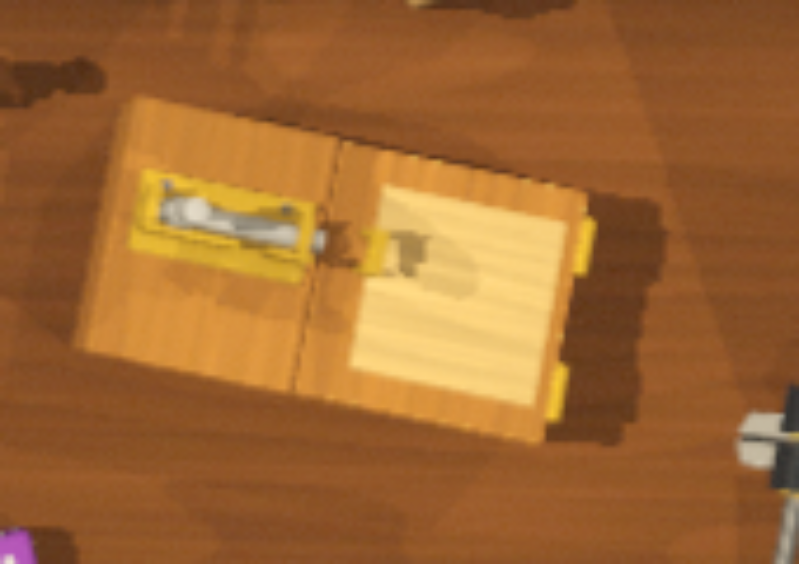

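>>> move_arm:
  increments:
    - [0,[15,37,0],[0,0,0]]
    - [0,[16,41,0],[0,0,0]]
    - [0,[16,41,0],[0,0,0]]
    - [0,[16,41,0],[0,0,0]]
    - [0,[16,41,0],[0,0,0]]
    - [0,[16,41,0],[0,0,0]]
    - [0,[16,41,0],[0,0,0]]
    - [0,[0,0,0],[0,0,0]]

```text
time_s: 30.2
tcp_pos: [0.5506, -0.1218, 0.1984]
eef_rot: [0.545, 0.453, -0.543, 0.451]
ft_force: [-0.8, -0.2, -0.1]
gripper_width: 0.005
```

```bash
cat > m3.py <<'E'
from h import *
from box import *
s=env.read_state(); print('box',np.round(inv(s['tcp_pos'][:2]*1000),1), 'F box', np.round([s['ft_force'][:2]@e1,s['ft_force'][:2]@e2],1))
E
python3 m2.py; python3 m3.py
```

```text
30.2 tcp [ 550.6 -121.8  198.4] jaw -10.6 [ 0.     0.004 -1.   ] F [-0.8 -0.2 -0.1] w 0.5
box [ 10.5 128.2] F box [-0.7 -0.3]
```

>>> move_arm:
  increments:
    - [0,[0,0,-30],[0,0,0]]
    - [0,[0,0,-30],[0,0,0]]
    - [0,[0,0,-24],[0,0,0]]
    - [0,[0,0,0],[0,0,0]]
    - [0,[0,0,0],[0,0,0]]

```text
time_s: 30.7
tcp_pos: [0.5494, -0.1284, 0.1147]
eef_rot: [-0.546, -0.45, 0.546, -0.449]
ft_force: [0.0, -0.9, 1.1]
gripper_width: 0.007
```

```bash
python3 m2.py; python3 m3.py; python3 -c "
from h import *
c=shot('scene','s23.png'); cv2.imwrite('pics/s23c.png',cv2.resize(c['pixels'][120:230,180:320],None,fx=5.4,fy=5.4))"
```

```text
30.7 tcp [ 549.4 -128.4  114.7] jaw -11.0 [-0.001  0.    -1.   ] F [ 0.  -0.9  1.1] w 0.6
box [ 10.7 121.5] F box [ 0.2 -0.8]
```

View pics/s23c.png

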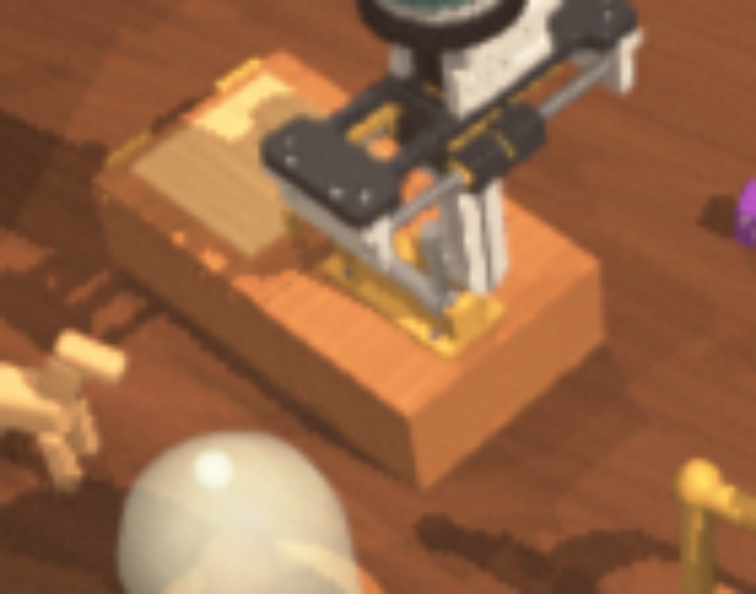

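>>> move_arm:
  increments:
    - [0,[1,0,-3],[0,0,0]]
    - [0,[-2,-10,0],[0,0,0]]
    - [0,[-2,-8,0],[0,0,0]]
    - [0,[-2,-8,0],[0,0,0]]
    - [0,[-1,-8,0],[0,0,0]]
    - [0,[-2,-8,0],[0,0,0]]
    - [0,[-1,-5,0],[0,0,0]]
    - [0,[0,0,0],[0,0,0]]

```text
time_s: 31.55
tcp_pos: [0.5403, -0.177, 0.1113]
eef_rot: [-0.546, -0.449, 0.546, -0.449]
ft_force: [-1.1, -0.1, 0.2]
gripper_width: 0.004
```

```bash
python3 m2.py; python3 m3.py; python3 -c "
from h import *
c=shot('scene','s24.png'); cv2.imwrite('pics/s24c.png',cv2.resize(c['pixels'][120:230,180:320],None,fx=5.4,fy=5.4))"
```

```text
31.55 tcp [ 540.3 -177.   111.3] jaw -11.1 [-0.001 -0.001 -1.   ] F [-1.1 -0.1  0.2] w 0.4
box [10.9 72. ] F box [-1.1 -0.3]
```

View pics/s24c.png

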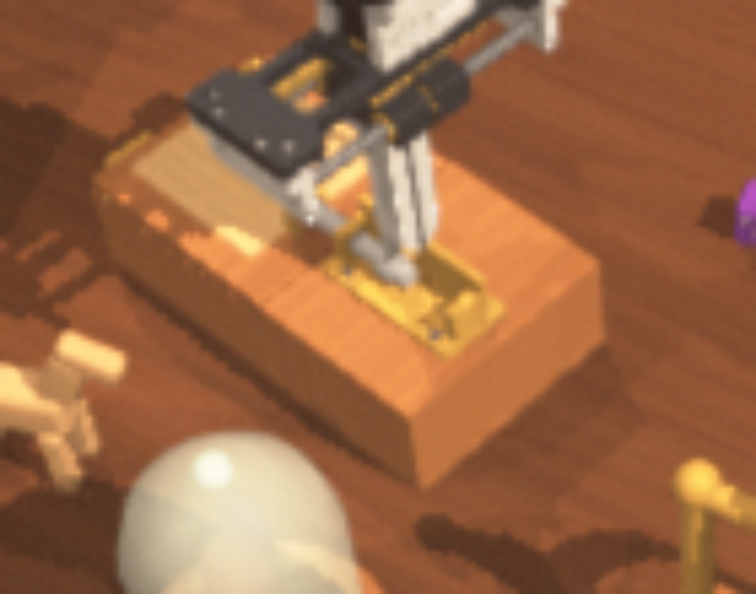

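>>> move_arm:
  increments:
    - [0,[-0.6,-3,0],[0,0,0]]
    - [0,[0,0,0],[0,0,0]]
    - [0,[-0.2,-1,0],[0,0,0]]
    - [0,[0,0,0],[0,0,0]]

```text
time_s: 32.0
tcp_pos: [0.5396, -0.1793, 0.1113]
eef_rot: [-0.546, -0.45, 0.546, -0.449]
ft_force: [0.3, 2.2, 0.7]
gripper_width: 0.004
```

>>> move_arm:
  increments:
    - [0,[-0.2,-1,0],[0,0,0]]
    - [0,[0,0,0],[0,0,0]]

```text
time_s: 32.2
tcp_pos: [0.5394, -0.1805, 0.1113]
eef_rot: [-0.546, -0.45, 0.546, -0.449]
ft_force: [-0.3, 1.2, -0.1]
gripper_width: 0.004
```

```bash
python3 m2.py; python3 m3.py
```

```text
32.2 tcp [ 539.4 -180.5  111.3] jaw -11.0 [-0.001  0.    -1.   ] F [-0.3  1.2 -0.1] w 0.4
box [10.7 68.4] F box [-0.5  1.2]
```

>>> move_arm:
  increments:
    - [0,[-0.4,-2,0],[0,0,0]]
    - [0,[0,0,0],[0,0,0]]
    - [0,[0,0,0],[0,0,0]]

```text
time_s: 32.5
tcp_pos: [0.5393, -0.1811, 0.1113]
eef_rot: [0.547, 0.45, -0.545, 0.448]
ft_force: [1.0, 6.0, -0.7]
gripper_width: 0.005
```

>>> move_arm:
  increments:
    - [0,[-0.2,-1,0],[0,0,0]]
    - [0,[0,0,0],[0,0,0]]

```text
time_s: 32.7
tcp_pos: [0.5393, -0.1812, 0.1113]
eef_rot: [0.547, 0.451, -0.545, 0.448]
ft_force: [0.9, 8.2, -0.5]
gripper_width: 0.0
```

```bash
python3 m2.py; python3 m3.py
```

```text
32.7 tcp [ 539.3 -181.2  111.3] jaw -11.1 [ 0.     0.005 -1.   ] F [ 0.9  8.2 -0.5] w 0.0
box [10.7 67.7] F box [-0.7  8.2]
```

>>> move_arm:
  increments:
    - [0,[1,6,0],[0,0,0]]
    - [0,[4,20,10],[0,0,0]]
    - [0,[0,0,40],[0,0,0]]
    - [0,[35,10,30],[0,0,0]]
    - [0,[45,0,0],[0,0,0]]
    - [0,[0,0,0],[0,0,0]]

```text
time_s: 33.3
tcp_pos: [0.6299, -0.149, 0.1922]
eef_rot: [0.547, 0.447, -0.544, 0.452]
ft_force: [-1.3, 0.1, -1.1]
gripper_width: 0.003
```

```bash
python3 m2.py; python3 m3.py; python3 - <<'E'
from h import *
from box import *
c=shot('top','t25.png'); cv2.imwrite('pics/t25c.png',cv2.resize(c['pixels'][180:270,380:480],None,fx=6,fy=6,interpolation=cv2.INTER_CUBIC))
w=cloud(c)*1000; d=w[...,:2]-C; bx=d@e1; by=d@e2
for lo,hi in [(84,93),(94,104),(105,140)]:
    m=(abs(bx)<50)&(by>-30)&(by<125)&(w[...,2]>lo)&(w[...,2]<hi)
    print(lo); print(np.round(np.c_[bx[m],by[m],w[...,2][m]]).astype(int).tolist()[:70])
c=shot('scene','s25.png'); cv2.imwrite('pics/s25c.png',cv2.resize(c['pixels'][120:230,180:320],None,fx=5.4,fy=5.4))
E
```

```text
33.3 tcp [ 629.9 -149.   192.2] jaw -11.0 [ 0.007 -0.003 -1.   ] F [-1.3  0.1 -1.1] w 0.3
box [ 93.6 116.5] F box [-1.3 -0.2]
84
[[16, 61, 86], [17, 56, 88], [4, 104, 88], [13, 62, 84], [15, 56, 89], [21, 28, 85], [21, 26, 86], [21, 24, 90], [10, 65, 89], [11, 62, 87], [18, 28, 88], [18, 26, 90], [19, 24, 88], [2, 92, 93], [8, 64, 85], [9, 59, 85], [10, 56, 84], [14, 35, 85], [16, 27, 86], [16, 26, 90], [24, -9, 84], [-3, 100, 86], [7, 56, 87], [7, 54, 89], [11, 37, 86], [12, 34, 85], [13, 30, 88], [13, 27, 88], [14, 25, 90], [14, 23, 89], [15, 20, 87], [16, 14, 84], [17, 12, 85], [21, -9, 89], [22, -11, 89], [22, -14, 89], [-3, 90, 91], [-3, 88, 92], [4, 58, 84], [5, 53, 87], [5, 51, 88], [9, 34, 89], [10, 29, 87], [11, 25, 89], [12, 22, 90], [13, 19, 84], [15, 9, 85], [15, 7, 87], [16, 4, 84], [16, 2, 84], [19, -12, 89], [20, -14, 90], [20, -16, 92], [-3, 77, 87], [4, 48, 84], [5, 41, 86], [8, 29, 88], [8, 27, 91], [9, 24, 87], [9, 22, 89], [10, 19, 87], [11, 16, 86], [11, 14, 88], [12, 9, 85], [13, 6, 84], [13, 4, 86], [14, 2, 87], [14, -1, 84], [16, -8, 85], [16, -9, 92]]
94
[[1,
[... 575 characters left out ...]
, 32, 97], [0, 29, 95], [1, 26, 95], [1, 24, 97], [1, 23, 100], [10, -15, 94], [-2, 28, 95], [-2, 26, 95], [-2, 24, 98], [-1, 21, 96], [5, -8, 95], [7, -15, 96], [3, -8, 95], [4, -11, 95], [0, -16, 97]]
105
[[16, 55, 124], [15, 55, 134], [16, 51, 127], [13, 59, 119], [12, 58, 127], [13, 56, 129], [13, 54, 130], [14, 52, 131], [14, 50, 133], [10, 59, 124], [10, 58, 129], [10, 55, 129], [11, 53, 130], [11, 51, 130], [12, 48, 130], [13, 45, 126], [8, 58, 122], [7, 58, 132], [8, 56, 133], [8, 54, 135], [9, 51, 132], [9, 49, 134], [10, 46, 132], [6, 57, 119], [5, 57, 131], [5, 55, 134], [6, 52, 128], [7, 50, 129], [7, 48, 131], [3, 55, 122], [3, 54, 130], [4, 52, 130], [5, 49, 128], [5, 47, 131]]
```

View pics/s25c.png

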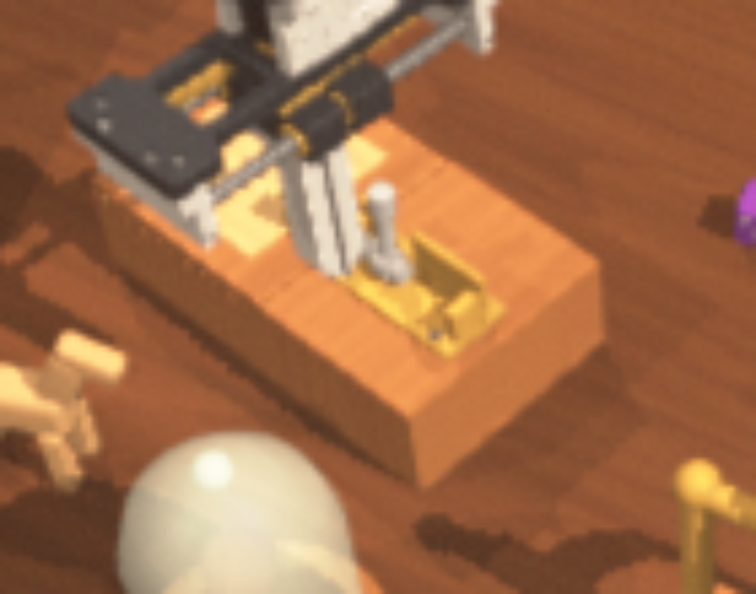

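View pics/t25c.png

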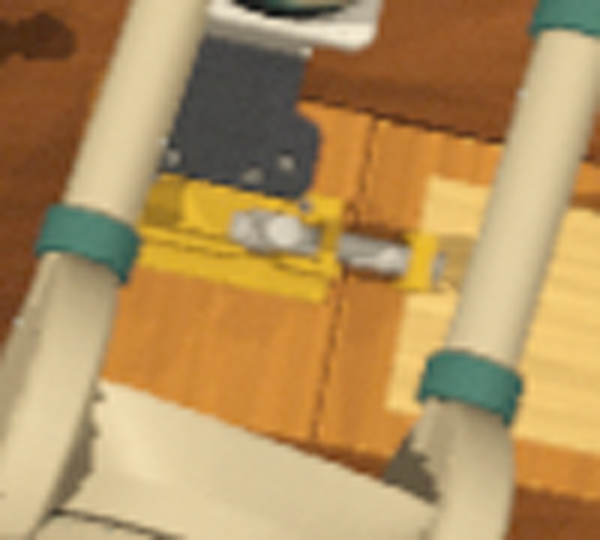

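```bash
python3 - <<'E'
from box import *
pr=None
for ph in [0,10,20,30,40,50,60,70,77]:
    p=np.radians(ph); rho=46 if ph>15 else 38+ph*.5
    x=12-rho*np.sin(p)+7*np.cos(p)+12.5; z=79+rho*np.cos(p)+7*np.sin(p)
    q=np.r_[B(x,53),z]; print(ph,round(x,1),q.round(1),None if pr is None else (q-pr).round(1)); pr=q
E
```

```text
0 31.5 [ 557.  -199.6  117. ] None
10 23.9 [ 549.5 -198.2  122.6] [-7.4  1.4  5.6]
20 15.3 [ 541.1 -196.6  124.6] [-8.4  1.6  2.1]
30 7.6 [ 533.4 -195.1  122.3] [-7.6  1.5 -2.3]
40 0.3 [ 526.3 -193.7  118.7] [-7.1  1.4 -3.6]
50 -6.2 [ 519.9 -192.5  113.9] [-6.4  1.2 -4.8]
60 -11.8 [ 514.4 -191.4  108.1] [-5.5  1.1 -5.9]
70 -16.3 [ 510.  -190.6  101.3] [-4.4  0.8 -6.8]
77 -18.7 [ 507.6 -190.1   96.2] [-2.4  0.5 -5.1]
```

>>> move_arm:
  increments:
    - [0,[-30,-27,0],[0,0,0]]
    - [0,[-30,-26,0],[0,0,0]]
    - [0,[0,0,-20],[0,0,0]]
    - [0,[0,0,-30],[0,0,0]]
    - [0,[0,0,-30],[0,0,0]]
    - [0,[0,0,0],[0,0,0]]
    - [0,[0,0,0],[0,0,0]]

```text
time_s: 34.1
tcp_pos: [0.563, -0.201, 0.1117]
eef_rot: [-0.546, -0.45, 0.546, -0.449]
ft_force: [-0.0, -0.7, 0.8]
gripper_width: 0.004
```

```bash
python3 m2.py; python3 m3.py
```

```text
34.1 tcp [ 563.  -201.   111.7] jaw -11.1 [-0.001 -0.    -1.   ] F [-0.  -0.7  0.8] w 0.4
box [37.7 52.8] F box [ 0.1 -0.7]
```

>>> move_arm:
  increments:
    - [0,[-6,1.2,4],[0,0,0]]
    - [0,[-7.4,1.4,2],[0,0,0]]
    - [0,[-8.4,1.6,0],[0,0,0]]
    - [0,[-7.6,1.5,0],[0,0,0]]
    - [0,[-7,1.4,0],[0,0,0]]
    - [0,[-6.4,1.2,-4],[0,0,0]]
    - [0,[0,0,0],[0,0,0]]

```text
time_s: 34.8
tcp_pos: [0.5196, -0.1919, 0.1129]
eef_rot: [-0.546, -0.45, 0.546, -0.449]
ft_force: [-0.5, -0.2, -0.5]
gripper_width: 0.003
```

```bash
python3 m2.py; python3 m3.py; python3 - <<'E'
from h import *
c=shot('scene','s26.png'); cv2.imwrite('pics/s26c.png',cv2.resize(c['pixels'][120:230,180:320],None,fx=5.4,fy=5.4))
E
```

```text
34.8 tcp [ 519.6 -191.9  112.9] jaw -11.1 [-0.002  0.001 -1.   ] F [-0.5 -0.2 -0.5] w 0.3
box [-6.6 53.5] F box [-0.5 -0.3]
```

View pics/s26c.png

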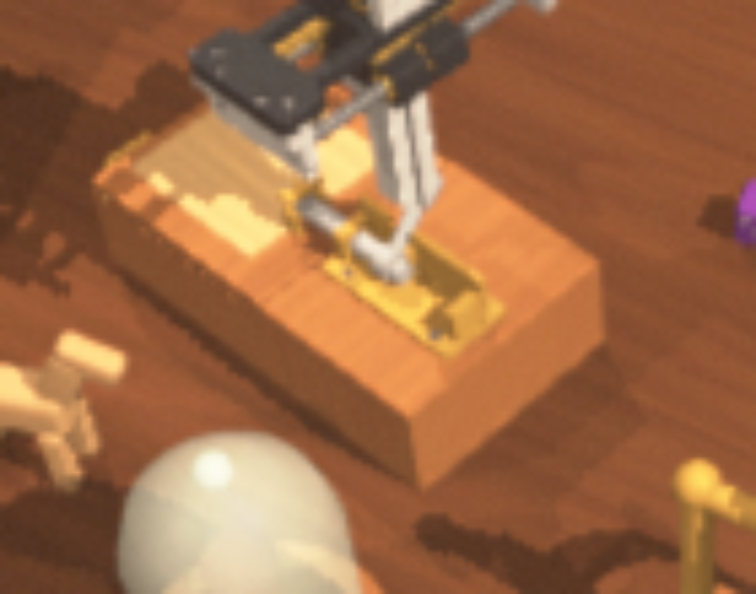

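>>> move_arm:
  increments:
    - [0,[-5.5,1.0,-5],[0,0,0]]
    - [0,[-4.5,0.8,-6],[0,0,0]]
    - [0,[-2.5,0,-4],[0,0,0]]
    - [0,[0,0,0],[0,0,0]]

```text
time_s: 35.25
tcp_pos: [0.5078, -0.1903, 0.0975]
eef_rot: [-0.546, -0.45, 0.546, -0.449]
ft_force: [0.4, -0.6, -0.2]
gripper_width: 0.005
```

>>> move_arm:
  increments:
    - [0,[0,0,-2],[0,0,0]]
    - [0,[0,0,0],[0,0,0]]

```text
time_s: 35.45
tcp_pos: [0.5088, -0.1907, 0.0963]
eef_rot: [-0.546, -0.45, 0.546, -0.449]
ft_force: [0.5, 0.4, -0.7]
gripper_width: 0.005
```

```bash
python3 m2.py; python3 m3.py
```

```text
35.45 tcp [ 508.8 -190.7   96.3] jaw -11.1 [-0.  0. -1.] F [ 0.5  0.4 -0.7] w 0.5
box [-17.4  52.6] F box [0.5 0.5]
```

>>> move_arm:
  increments:
    - [0,[-4,1,0],[0,0,0]]
    - [0,[0,0,-1],[0,0,0]]
    - [0,[0,0,-1],[0,0,0]]
    - [0,[0,0,0],[0,0,0]]

```text
time_s: 35.85
tcp_pos: [0.5046, -0.1896, 0.0944]
eef_rot: [-0.546, -0.45, 0.546, -0.449]
ft_force: [-0.2, 0.5, 0.2]
gripper_width: 0.002
```

>>> move_arm:
  increments:
    - [0,[0,0,-1],[0,0,0]]
    - [0,[0,0,0],[0,0,0]]

```text
time_s: 36.05
tcp_pos: [0.5048, -0.1897, 0.0938]
eef_rot: [-0.546, -0.45, 0.546, -0.45]
ft_force: [-2.0, 0.1, 3.3]
gripper_width: 0.007
```

>>> move_arm:
  increments:
    - [0,[0,0,-1],[0,0,0]]
    - [0,[0,0,0],[0,0,0]]

```text
time_s: 36.25
tcp_pos: [0.5048, -0.1897, 0.0934]
eef_rot: [0.546, 0.449, -0.546, 0.45]
ft_force: [-1.8, 0.6, 7.7]
gripper_width: 0.001
```

>>> move_arm:
  increments:
    - [0,[0,0,10],[0,0,0]]
    - [0,[0,0,40],[0,0,0]]
    - [0,[0,0,40],[0,0,0]]
    - [0,[-20,30,30],[0,0,0]]
    - [0,[-20,45,0],[0,0,0]]
    - [0,[-30,40,0],[0,0,0]]
    - [0,[-45,20,0],[0,0,0]]
    - [0,[-45,20,0],[0,0,0]]

```text
time_s: 37.05
tcp_pos: [0.3435, -0.0335, 0.2125]
eef_rot: [0.546, 0.45, -0.545, 0.45]
ft_force: [0.0, 0.2, 0.6]
gripper_width: 0.005
```

```bash
python3 m2.py; python3 - <<'E'
from h import *
from box import *
c=shot('top','t27.png'); cv2.imwrite('pics/t27c.png',cv2.resize(c['pixels'][150:290,180:540],None,fx=2.2,fy=2.2,interpolation=cv2.INTER_CUBIC))
w=cloud(c)*1000; d=w[...,:2]-C; bx=d@e1; by=d@e2
m=(bx>-50)&(bx<-8)&(by>40)&(by<66)&(w[...,2]>75)
print(np.round(np.c_[bx[m],by[m],w[...,2][m]]).astype(int).tolist())
c=shot('scene','s27.png'); cv2.imwrite('pics/s27c.png',cv2.resize(c['pixels'][120:230,180:320],None,fx=5.4,fy=5.4))
cv2.imwrite('pics/s27d.png',cv2.resize(c['pixels'][120:320,140:540],None,fx=2,fy=2))
w=cloud(c)*1000; d=w[...,:2]-C; bx=d@e1; by=d@e2
m=(bx>-50)&(bx<-8)&(by>40)&(by<66)&(w[...,2]>75)
print(np.round(np.c_[bx[m],by[m],w[...,2][m]]).astype(int).tolist())
for n in ['top','scene']: print([ (np.round(inv(np.array(q['xyz'][:2])*1000),1),q['xyz'][2],q['score']) for q in env.pinpoint(n,'bolt_knob')])
E
```

```text
37.05 tcp [343.5 -33.5 212.5] jaw -11.0 [ 0.  0. -1.] F [0.  0.2 0.6] w 0.4
[[-11, 55, 86], [-10, 53, 88], [-10, 51, 88], [-13, 55, 87], [-13, 52, 87], [-12, 50, 87], [-16, 57, 87], [-15, 54, 84], [-15, 52, 90], [-15, 50, 89], [-19, 57, 91], [-18, 53, 82], [-17, 52, 89], [-17, 50, 90], [-21, 56, 91], [-20, 53, 86], [-20, 51, 89], [-19, 48, 87], [-24, 58, 91], [-23, 56, 90], [-23, 54, 95], [-23, 52, 95], [-22, 49, 90], [-27, 58, 93], [-26, 56, 94], [-26, 54, 94], [-25, 50, 89], [-24, 48, 89], [-29, 58, 93], [-28, 56, 94], [-28, 53, 95], [-27, 50, 92], [-27, 48, 92], [-31, 56, 86], [-31, 55, 93], [-30, 53, 96], [-30, 50, 94], [-29, 49, 98], [-34, 59, 90], [-34, 57, 96], [-33, 54, 93], [-33, 52, 92], [-32, 49, 90], [-32, 47, 94], [-37, 59, 92], [-36, 57, 95], [-36, 54, 95], [-35, 51, 93], [-35, 50, 99], [-34, 46, 92], [-39, 58, 92], [-39, 56, 95], [-38, 53, 92], [-38, 52, 96], [-37, 49, 93], [-36, 46, 92], [-41, 54, 85], [-40, 53, 93], [-40, 50, 90], [-39, 48, 93], [-39, 46, 97]]
[[-38, 45, 97], [-39, 48, 98], [-34, 44, 96], [-33, 50, 100], [-37, 51, 98], [-38, 54, 100], [-29, 46, 97], [-30, 49, 98], [-32, 52, 99], [-33, 55, 100], [-37, 54, 96], [-40, 55, 95], [-25, 46, 96], [-25, 50, 99], [-27, 53, 100], [-30, 53, 97], [-32, 56, 98], [-34, 57, 97], [-37, 57, 94], [-22, 50, 97], [-25, 50, 95], [-27, 51, 94], [-30, 53, 93], [-32, 54, 92], [-33, 57, 93], [-21, 49, 93], [-23, 52, 94], [-26, 52, 91], [-27, 56, 94], [-29, 57, 92], [-18, 48, 90], [-21, 49, 90], [-21, 54, 93], [-23, 55, 92], [-25, 58, 93], [-14, 49, 91], [-17, 49, 89], [-17, 54, 92], [-19, 55, 91], [-10, 48, 89], [-9, 54, 94], [-14, 53, 89], [-16, 55, 89]]
[(array([-36.6,  49.7]), 0.0868, 0.55)]
[(array([-32.5,  45.1]), 0.0926, 0.49)]
```

View pics/s27c.png

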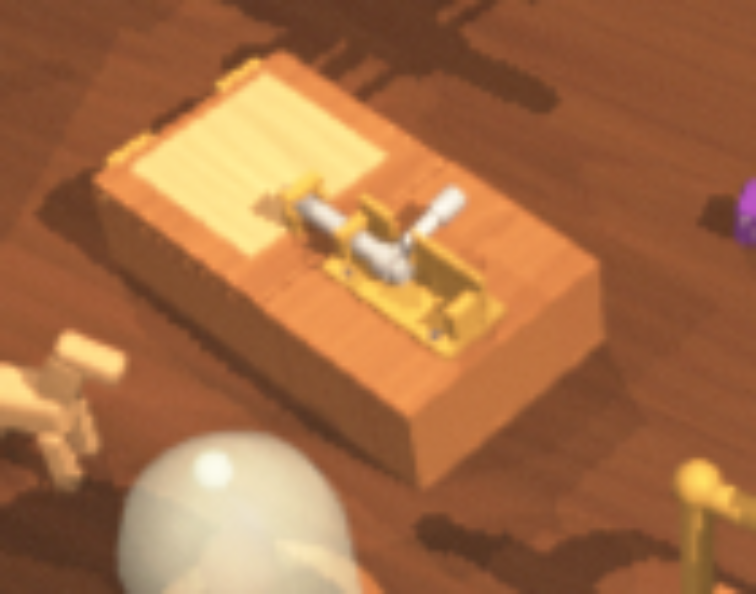

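View pics/s27d.png

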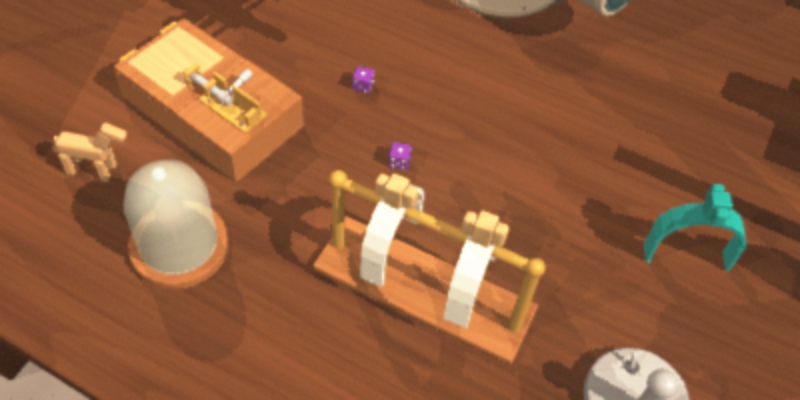

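View pics/t27c.png

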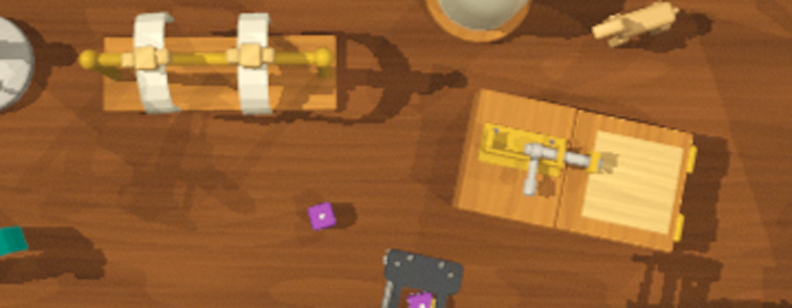

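```bash
python3 -c "
from h import *
env.camera('scene'); print([(np.round(q['xyz'],3),round(q['score'],2)) for q in env.pinpoint('scene','band1')])
print(env.sign_off())"
```

```text
[(array([0.627, 0.121, 0.063]), 0.9), (array([ 0.405,  0.455, -0.001]), 0.73), (array([0.625, 0.229, 0.064]), 0.64)]
the job is handed in; nothing more can be done
None
```

The mantel is tidied and I handed the job in at about 37 s of the 210 s.

- **Bands:** Only two white bands were present. Both hang upright on the bar, bows on top. My last look put their feet about 63 mm above the shelf, which is where they should be with the crown resting on the bar.
- **Dice:** I put both red dice in the compartment and saw them there in the pictures before shutting the door.
- **Door:** Pressed shut until it pushed back with about 7 N. Its face came out level with the deck within about 3 mm in both camera views.
- **Bolt:** Pushed across with the handle up to its end stop, where it stopped moving as the force rose to 8 N. The knob was then about 53 mm along the box, as expected, and the rod was in the keeper.
- **Handle:** Turned down through the notch afterwards, until it stopped at about 8 N. The last pictures show it lying toward the box's -x.

I never touched the cloche, the horse or the fan base, nor the purple dice and turquoise band.

The checks disagreed in a few small ways:
- The fingers stopped 3 to 4 mm lower on the laid-down knob than I had worked out, though the pictures show the handle down.
- The trained network's readings of the knob differed by up to 8 mm between the two cameras.
- I judged the knob's starting position to be about 8 mm further across than the drawn-back value given, so the bolt may have started slightly across.

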